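# Rack the slide cassettes and stow the filter sliders

### The arm

A 7-joint arm with a two-finger parallel gripper is mounted at the origin on the work surface. World frame = base frame: x ahead of the robot, y to its left, z up, the work surface at z = 0. Lengths are in m, angles in rad, forces in N, time in s.
With the tool pointing down it reaches from about 0.4 to 0.875 m from the base axis. Payload 19.3 kg.
Tool frame: the origin (TCP) lies between the finger pads; the fingertips stand 17 mm ahead of it and the grasp point (between the pads) lies 2 mm behind it (robot.tip_reach is the distance from the TCP to the fingertips, in m); z points along the fingers, y is the line along which they close (so a half turn about z gives the same grasp; the last joint's range is limited). The gripper opens to 85 mm and grips with 20 to 120 N. Pads are 22 mm wide; open, the fingers measure 114 mm over their backs; the gripper's body (76 mm by 85 mm) begins 54 mm behind the grasp point. The pads swing forward as they close: fully open they stand 13 mm farther back than shut.
Start: joints at [-1.209, 0.521, -0.036, 1.599, 0.021, 1.021, -0.113], TCP at [0.262, 0.568, 0.248] pointing down, gripper open.
Joint ranges: [-2.91, 2.91], [-0.3, 2.13], [-1.5, 1.42], [0.17, 2.43], [-1.26, 4.41], [0.16, 1.93], [-2.52, 2.52]. Speed limits (rad/s): [1.89, 1.89, 2.39, 2.39, 3.01, 3.01, 3.01].

### API

Orientations are given as a 3x3 rotation matrix whose columns are the frame's x, y, z axes.
In Python, from cell import robot, capture gives the robot as it stands. The module is installed in compiled form; this text tells all that it offers.
- The arm moves only by the shell command python3 -m creep 'ROWS' [OPENING] [FORCE]. ROWS is JSON, a list of rows, each an object of numbers: "x", "y", "z": the shift along the tool's x, y, z in m; "yaw": the turn about the tool's z in rad. A call has 1 to 8 rows; each row shifts and turns the commanded pose from where the row before left it, along the tool's axes as they then stand; what a row does not reach is not made up. A row lasts 1/10 s, in which the tool goes at most 50 mm and 8.59 degrees, less where a joint would pass 70% of its speed; a pose out of reach is approached as far as the arm can. A call with a gripper value outside its range is refused whole. OPENING is the opening, from 0 (shut) to 1 (fully open), set as the call begins (- or left out, the last holds). The fingers move at their own pace and stop on an object; FORCE is the grip in N (left out, the last holds). Time passes only in rows, so rows that do not move let the fingers close. It gives the time, the measured TCP pose, the force, the opening and the grip force at its end, in the units of the state.
- robot.state(): the state, without advancing time (a new reading comes with each control period).
- capture(name): name is "scene" or "side" or "wrist"; returns a dict with "color" (384x512x3 uint8, red, green, blue), "range_z" (384x512 float32, m along the optical axis (not along the pixel's ray), 0 where there is no reading), "intrinsics" (3x3 intrinsics, pixels), "k1" (the pictures are not rectified: a ray, as slopes to the right and down, at radius r is drawn at 1 + k1 r^2 times it, then the intrinsics apply), "cam_to_world" (4x4, takes a point from camera to world coordinates); the wrist camera has in their place "tool_from_camera" (4x4, takes a point from camera to tool coordinates, whose origin is the TCP and whose axes are the flange's). Camera axes: x right, y down, z forward; pixel columns grow to the right and rows downward; lengths in m; the calibration is good to about 2 mm. A picture is of the moment at which its call begins: read the wrist's pose just before it.
- robot.close_job(): hands the job in; it is judged then, once.
The state is a dict: "time_s": time; "joints": joint angles; "qd": joint speeds; "joint_torque": joint torques, N m; "tool_pos": TCP position; "tcp_rot": TCP orientation; "contact_force": force on the tool from outside, world axes, zero at the start; "ft_torque": the same for the moment, N m; "opening": opening from 0.0 (shut) to 1.0 (fully open); "grip_force": force on a finger pad.
Only numpy, scipy, OpenCV 4.12 (cv2) and the standard library are available. Lean on these libraries where they do the work, as an engineer would, in place of code of your own. Each camera call takes 0.05 s, during which the arm holds its last target. There are 200 camera calls.

### The job

Get the imaging bench ready for the next scan: swing the rack's keeper arm fully open, send every slide cassette, fin up, down a lane of its own in the sloped rack until it rests against the end stop, and then swing the keeper arm fully shut behind them. Lay every filter slider flat in a compartment of its own in the grey tray, head in the wide pocket. Leave the other things on the bench where they are.

Things in the scene. Friction and masses are not known exactly. Their poses are not given: they have to be found in the camera images.
- rack: the fixed white and aluminium feed rack on the bench, base 270 x 170 mm; origin under its centre, x horizontal, the way its lanes run down, z up. Its lane floor is slick: a cassette let go on it slides down by itself to the stop. One resting on the stop has its origin at deck x = -42 mm, z = 0. The floor's high end is about 156 mm above the bench.
- deck: the rack's lane floor, tilted 27 degrees. Origin: on the floor at the foot of the black end stop, mid-width; x straight down the slope (floor from x = -260 mm, high open end, to 0, the stop face), y across, z square to the floor. Three lanes along x, centred at y = -46, 0, +46 mm, 42 mm wide inside, parted by ribs 4 mm thick and 12 mm high. The stop is 30 mm high.
- keeper (a joint): swing of the keeper arm, rad: 0 shut (arm along deck +y across all lanes, behind the fins of seated cassettes), 1.57 fully open (arm along deck -x, beside the lanes). Hinge axis: deck z through deck x, y = (-90, -100) mm. Light friction (0.1 N m); stays where left. The arm is 10 mm wide, 16 to 26 mm above the floor.
- keeper_knob (a point): centre of the black ball, 26 mm in diameter, on top of the keeper arm's free end, 160 mm from the hinge axis and 50 mm above the lane floor; take it here to swing the arm.
- tray: the fixed grey tray, 134 (x) x 181 (y) x 14 mm high, origin under its centre, z up. Three compartments along x, at y = -57, 0, +57 mm; floor 6 mm above the bench, walls 8 mm above that floor. Each is a slider's outline with 4 to 6 mm play all round: a 52 mm wide pocket for the head at the +x end, else 32 mm wide, so a slider lies flat only head to +x.
- place1 (a point): on the floor of tray compartment 1, (at tray y = -57 mm) where the origin of a slider lying there belongs.
- place2 (a point): on the floor of tray compartment 2, (at tray y = 0 mm) where the origin of a slider lying there belongs.
- place3 (a point): on the floor of tray compartment 3, (at tray y = 57 mm) where the origin of a slider lying there belongs.
- cassette1: slide cassette: white plastic plate 84 long (its x) x 34 wide (its y) x 14 mm thick, with an upright grip fin in the middle of its top, 40 long (along x) x 10 thick (along y), rising from 14 to 44 mm above the underside; small glass windows fore and aft. Same both ways round. Origin: centre of the underside, z up. 55 to 110 g. None if absent.
- cassette2: slide cassette: white plastic plate 84 long (its x) x 34 wide (its y) x 14 mm thick, with an upright grip fin in the middle of its top, 40 long (along x) x 10 thick (along y), rising from 14 to 44 mm above the underside; small glass windows fore and aft. Same both ways round. Origin: centre of the underside, z up. 55 to 110 g. None if absent.
- cassette3: slide cassette: white plastic plate 84 long (its x) x 34 wide (its y) x 14 mm thick, with an upright grip fin in the middle of its top, 40 long (along x) x 10 thick (along y), rising from 14 to 44 mm above the underside; small glass windows fore and aft. Same both ways round. Origin: centre of the underside, z up. 55 to 110 g. None if absent.
- slider1: filter slider: flat black bar 110 mm long (its x), 20 mm thick, lying flat; for x from -55 to +25 mm it is 24 mm wide, and at the +x end (x 25 to 55 mm) it has a head 44 mm wide with grey grooves; two round greenish windows in the narrow part. Origin: centre of the length, on the underside, z up. 90 to 180 g.
- slider1_head (a point): middle of that slider's wide head, 40 mm from its origin along its x, 10 mm above its underside.
- slider2: filter slider: flat black bar 110 mm long (its x), 20 mm thick, lying flat; for x from -55 to +25 mm it is 24 mm wide, and at the +x end (x 25 to 55 mm) it has a head 44 mm wide with grey grooves; two round greenish windows in the narrow part. Origin: centre of the length, on the underside, z up. 90 to 180 g.
- slider2_head (a point): middle of that slider's wide head, 40 mm from its origin along its x, 10 mm above its underside.
- slider3: filter slider: flat black bar 110 mm long (its x), 20 mm thick, lying flat; for x from -55 to +25 mm it is 24 mm wide, and at the +x end (x 25 to 55 mm) it has a head 44 mm wide with grey grooves; two round greenish windows in the narrow part. Origin: centre of the length, on the underside, z up. 90 to 180 g.
- slider3_head (a point): middle of that slider's wide head, 40 mm from its origin along its x, 10 mm above its underside.
- lens_cap: not part of the job, to be left alone: black rubber lens cap 34 mm across, 12 mm high; origin at its underside.
- dye_vial: not part of the job, to be left alone: small closed jar, 28 mm across, 35 mm high; origin at its underside.
- remote: not part of the job, to be left alone: white remote control, 150 x 50 x 20 mm; origin at its underside.
- driver: not part of the job, to be left alone: screwdriver lying on the bench; origin at its underside.
Things that resemble listed ones, but are neither listed nor needed, are in the scene too. What is shaped like the cassette3 but blue or pink is not meant.

How it is judged:
On the way, in this order (a step that is already met when the one before it is completed fails the run):
1. the keeper arm is swung open (value of joint keeper above 1.3 rad), for 0.1 s.
2. with the arm open, every cassette rests against the stop in its lane (value of joint keeper above 1.2 rad and x of cassette1 in the frame of deck between -0.049 and -0.037 m and y of cassette1 in the frame of deck between -0.06 and 0.06 m and z of cassette1 in the frame of deck between -0.004 and 0.005 m and angle between the z axis of each of cassette1, cassette2, cassette3 and the z axis of deck, either way round below 0.08 rad and linear speed of each of cassette1, cassette2, cassette3 below 0.02 m/s and x of cassette2 in the frame of deck between -0.049 and -0.037 m and y of cassette2 in the frame of deck between -0.06 and 0.06 m and z of cassette2 in the frame of deck between -0.004 and 0.005 m and x of cassette3 in the frame of deck between -0.049 and -0.037 m and y of cassette3 in the frame of deck between -0.06 and 0.06 m and z of cassette3 in the frame of deck between -0.004 and 0.005 m), for 0.2 s.
3. the keeper arm is swung shut (value of joint keeper below 0.1 rad), for 0.2 s.
At the end, for the whole second after the job is handed in: Every cassette lies on the lane floor, fin up, at rest against the stop (origin at deck x -49 to -37 mm); every slider lies flat and at rest in a tray compartment, head to tray +x, within 9 mm of its place; the keeper arm is shut (below 0.1 rad) (x of cassette1 in the frame of deck between -0.049 and -0.037 m and y of cassette1 in the frame of deck between -0.06 and 0.06 m and z of cassette1 in the frame of deck between -0.004 and 0.005 m and angle between the z axis of each of cassette1, cassette2, cassette3 and the z axis of deck, either way round below 0.08 rad and linear speed of each of cassette1, cassette2, cassette3, slider1, slider2, slider3 below 0.02 m/s and x of cassette2 in the frame of deck between -0.049 and -0.037 m and y of cassette2 in the frame of deck between -0.06 and 0.06 m and z of cassette2 in the frame of deck between -0.004 and 0.005 m and x of cassette3 in the frame of deck between -0.049 and -0.037 m and y of cassette3 in the frame of deck between -0.06 and 0.06 m and z of cassette3 in the frame of deck between -0.004 and 0.005 m and (horizontal distance between slider1 and place1 below 0.009 m or horizontal distance between slider1 and place2 below 0.009 m or horizontal distance between slider1 and place3 below 0.009 m) and z of slider1 in the frame of tray between 0.002 and 0.009 m and angle between the z axis of each of slider1, slider2, slider3 and the z axis of tray, either way round below 0.06 rad and angle between the x axis of each of slider1, slider2, slider3 and the x axis of tray, either way round below 0.2 rad and x of each of slider1_head, slider2_head, slider3_head in the frame of tray above 0.02 m and (horizontal distance between slider2 and place1 below 0.009 m or horizontal distance between slider2 and place2 below 0.009 m or horizontal distance between slider2 and place3 below 0.009 m) and z of slider2 in the frame of tray between 0.002 and 0.009 m and (horizontal distance between slider3 and place1 below 0.009 m or horizontal distance between slider3 and place2 below 0.009 m or horizontal distance between slider3 and place3 below 0.009 m) and z of slider3 in the frame of tray between 0.002 and 0.009 m and value of joint keeper below 0.1 rad); the robot touches nothing.
It fails at once if a thing that is not part of the job is pushed more than 6 cm (distance of any of lens_cap, dye_vial, remote, driver from where it was at the start of the episode above 0.06 m).
It fails at once if the dye vial is knocked over (angle between dye_vial's own z axis and vertical above 0.7 rad).
Of cassette1, cassette2, cassette3 only 2 to 3 are there at a start; the rules pass over those that are not, and their reading is None.
At some moment in a run one of cassette1, cassette2, cassette3, slider1, slider2, slider3 may be knocked a few centimetres aside while the robot is not near it.
It also fails if it takes over 200 s, if anything falls off the work surface, if the arm or the gripper's body presses on something with over 40 N, if the wrist force passes 120 N, or if a joint passes its speed limit or range.

## Working session

There is one attempt and no reset: what is moved stays moved. The work goes in short steps, Python scripts to look and compute and a shell command to move; the robot and the scene stay as the last step left them, time stands still between calls to the robot, and variables do not carry over. Pictures are saved under pics/ and viewed, at most 14 in all, crops included, and the job is handed in when it is done.

```bash
mkdir -p pics; cat > h.py <<'E'
import numpy as np, cv2
from cell import robot, capture
def cam(name):
    s=robot.state(); c=capture(name)
    if name=="wrist":
        T=np.eye(4);T[:3,:3]=np.array(s["tcp_rot"]);T[:3,3]=s["tool_pos"]
        c["cam_to_world"]=T@np.array(c["tool_from_camera"])
    return c
def save(c,fn,crop=None,k=1.5):
    im=c["color"][:,:,::-1]
    if crop: x0,y0,x1,y1=crop; im=im[y0:y1,x0:x1]
    cv2.imwrite(fn,cv2.resize(im,None,fx=k,fy=k,interpolation=cv2.INTER_CUBIC))
def rays(c,uv):
    K=np.array(c["intrinsics"]);uv=np.atleast_2d(uv).astype(float)
    d=np.stack([(uv[:,0]-K[0,2])/K[0,0],(uv[:,1]-K[1,2])/K[1,1]],1);p=d.copy()
    for _ in range(20): p=d/(1+c["k1"]*(p**2).sum(1,keepdims=True))
    return np.c_[p,np.ones(len(p))]
def atz(c,uv,z):  # intersect with world plane z
    T=np.array(c["cam_to_world"]);r=rays(c,uv)@T[:3,:3].T;o=T[:3,3]
    return o+r*((z-o[2])/r[:,2])[:,None]
def depth(c,uv):
    T=np.array(c["cam_to_world"]);uv=np.atleast_2d(uv)
    z=np.array([np.median(c["range_z"][v-1:v+2,u-1:u+2]) for u,v in uv.astype(int)])
    return (rays(c,uv)*z[:,None])@T[:3,:3].T+T[:3,3]
def cloud(c):
    h,w=c["range_z"].shape;u,v=np.meshgrid(np.arange(w),np.arange(h))
    uv=np.c_[u.ravel(),v.ravel()];T=np.array(c["cam_to_world"])
    return ((rays(c,uv)*c["range_z"].reshape(-1,1))@T[:3,:3].T+T[:3,3]).reshape(h,w,3)
E
python3 - <<'E'
from h import *
import pickle
for n in("scene","side"):
    c=cam(n);save(c,f"pics/{n}0.png");pickle.dump(c,open(n+".pkl","wb"));print(np.round(c["cam_to_world"],3),c["k1"],c["intrinsics"])
E
```

```text
[[ 0.536  0.613 -0.581  1.335]
 [ 0.844 -0.394  0.363 -0.483]
 [-0.006 -0.685 -0.729  1.127]
 [ 0.     0.     0.     1.   ]] -0.10455618119220222 [[498.08621512   0.         253.79257601]
 [  0.         498.08621512 198.75672701]
 [  0.           0.           1.        ]]
[[ 0.999 -0.001  0.046  0.464]
 [-0.04  -0.5    0.865 -0.819]
 [ 0.022 -0.866 -0.5    0.595]
 [ 0.     0.     0.     1.   ]] 0.031767552640946065 [[371.53141287   0.         256.46806096]
 [  0.         371.53141287 189.01913304]
 [  0.           0.           1.        ]]
```

View pics/scene0.png

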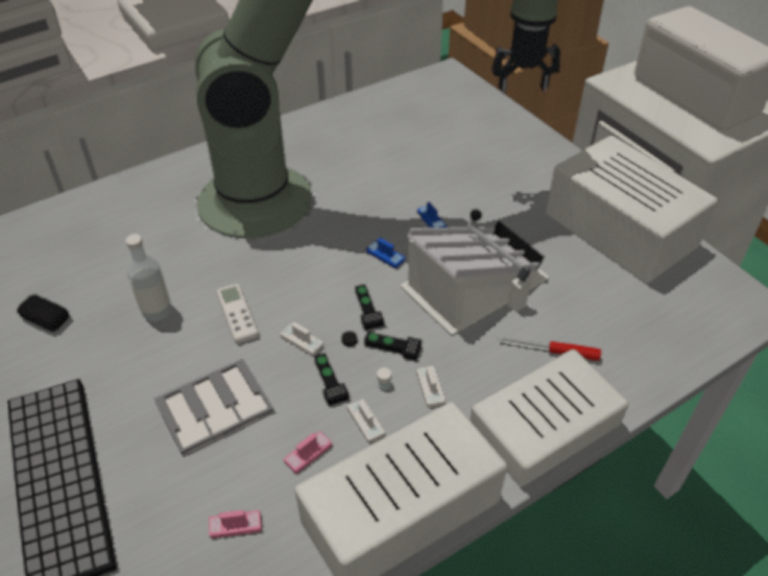

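View pics/side0.png

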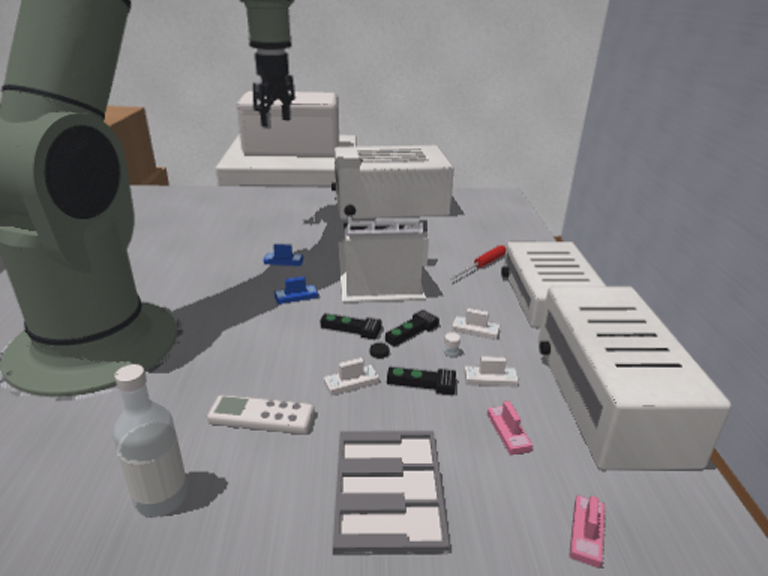

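```bash
cat > rect.py <<'E'
from h import *
import pickle
def project(c,P):
    T=np.array(c["cam_to_world"]);p=(P-T[:3,3])@T[:3,:3];s=p[:,:2]/p[:,2:]
    s=s*(1+c["k1"]*(s**2).sum(1,keepdims=True));K=np.array(c["intrinsics"])
    return np.c_[s[:,0]*K[0,0]+K[0,2],s[:,1]*K[1,1]+K[1,2]]
def rect(c,x0,x1,y0,y1,z,res=0.001):  # row 0 at y0 ; col at x0 : col=x, row=y (down = +y flipped)
    X,Y=np.meshgrid(np.arange(x0,x1,res),np.arange(y1,y0,-res))
    uv=project(c,np.c_[X.ravel(),Y.ravel(),0*X.ravel()+z]).astype(np.float32)
    return cv2.remap(c["color"][:,:,::-1],uv[:,0].reshape(X.shape),uv[:,1].reshape(X.shape),cv2.INTER_CUBIC)
E
python3 - <<'E'
from rect import *
s=robot.state();print(np.round(s["tcp_rot"],3),s["tool_pos"])
c=pickle.load(open("scene.pkl","rb"));d=pickle.load(open("side.pkl","rb"))
for n,a,b in(("scene",c,0),("side",d,0)):
    uv=np.array([(302,338),(365,420),(430,385),(368,305),(395,344),(330,378),(213,405),(476,215),(466,320)])/1.5 if n=="scene" else np.array([(352,378),(492,372),(477,325),(350,325),(412,327),(420,378),(390,490),(349,210)])/1.5
    print(np.round(depth(a,uv),3))
im=[cv2.resize(rect(k,0.35,0.75,-0.4,0.05,0.017),None,fx=1.0,fy=1.0) for k in(c,d)]
im=[cv2.resize(i,None,fx=1.33,fy=1.33) for i in im]
I=np.hstack([i[:598,:398] if 0 else i for i in im])[:600]
cv2.imwrite("pics/rect0.png",cv2.resize(np.hstack(im),(800,450)));print(I.shape)
save(c,"pics/rack0.png",(240,120,390,240),5)
E
```

```text
[[-0.908  0.419 -0.   ]
 [ 0.419  0.908 -0.001]
 [-0.    -0.001 -1.   ]] [0.26148805 0.56737417 0.2478083 ]
[[ 0.46  -0.116  0.019]
 [ 0.687 -0.113  0.019]
 [ 0.692  0.024  0.028]
 [ 0.454  0.038  0.018]
 [ 0.571  0.027  0.02 ]
 [ 0.574 -0.119  0.02 ]
 [ 0.501 -0.326  0.003]
 [ 0.451  0.302  0.132]
 [ 0.586  0.187  0.007]]
[[ 0.452 -0.119  0.017]
 [ 0.68  -0.111  0.02 ]
 [ 0.681  0.027  0.019]
 [ 0.447  0.028  0.019]
 [ 0.56   0.019  0.02 ]
 [ 0.561 -0.126  0.021]
 [ 0.503 -0.33   0.007]
 [ 0.443  0.296  0.133]]
(598, 1064, 3)
```

View pics/rect0.png

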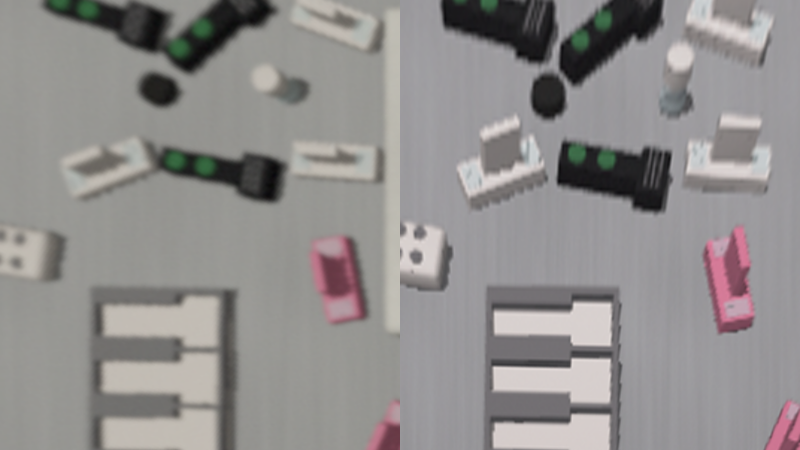

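View pics/rack0.png

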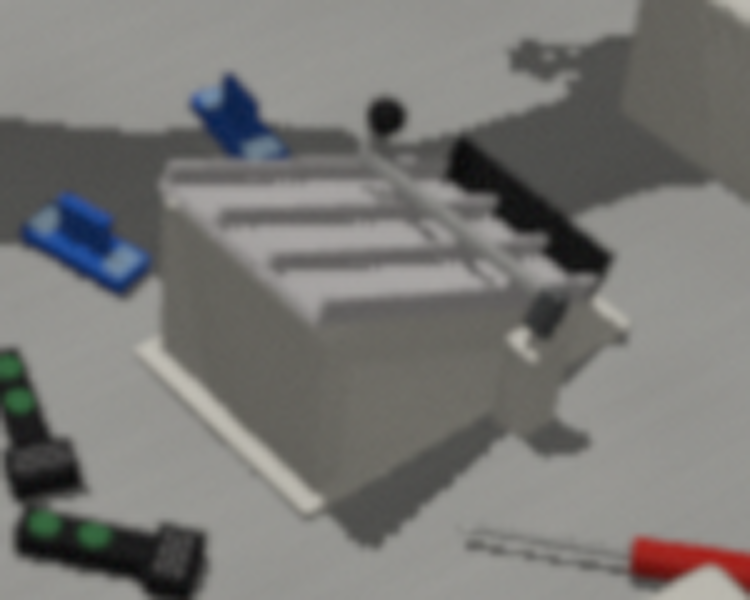

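```bash
python3 -m creep '[{"x":-0.03,"y":-0.015,"z":-0.03},{"x":-0.03,"y":-0.015,"z":-0.03},{"x":-0.035,"y":-0.02,"z":-0.03},{"x":-0.035,"y":-0.02,"z":-0.03},{"x":-0.035,"y":-0.02,"z":-0.02},{"x":-0.035,"y":-0.02,"z":-0.02},{"x":-0.035,"y":-0.02,"z":-0.02},{"x":-0.035,"y":-0.02,"z":-0.02}]' 1
python3 -m creep '[{"x":-0.035,"y":-0.02},{"x":-0.035,"y":-0.02},{"x":-0.03,"y":-0.02},{"x":-0.013,"y":0},{}]'
python3 - <<'E'
from rect import *
c=cam("wrist");pickle.dump(c,open("w1.pkl","wb"));print(np.round(c["tool_from_camera"],3),np.round(c["cam_to_world"],3),c["k1"]);save(c,"pics/w1.png")
c=pickle.load(open("scene.pkl","rb"));P=cloud(c)
m=np.zeros(P.shape[:2],bool)
# deck region polygon in crop px/5+offset
poly=np.array([(190,180),(360,180),(480,280),(330,300)])/5+[240,120]
mm=np.zeros(P.shape[:2],np.uint8);cv2.fillPoly(mm,[poly.astype(int)],1)
p=P[mm>0];
for _ in range(10):
    q=p-p.mean(0);n=np.linalg.svd(q,full_matrices=False)[2][2];n*=np.sign(n[2]);r=(p-p.mean(0))@n;p=p[np.abs(r)<max(0.003,1.5*r.std())] if _<9 else p
print(n,len(p),p.mean(0),np.degrees(np.arccos(n[2])),np.degrees(np.arctan2(n[1],n[0])))
E
```

```text
[[-0.    -0.964 -0.267  0.068]
 [ 1.    -0.    -0.001 -0.   ]
 [ 0.001 -0.267  0.964 -0.126]
 [ 0.     0.     0.     1.   ]] [[ 0.419  0.875  0.242  0.2  ]
 [ 0.908 -0.403 -0.113  0.596]
 [-0.001  0.267 -0.964  0.374]
 [ 0.     0.     0.     1.   ]] -0.027485577676037674
[-0.04288724  0.46002462  0.8868698 ] 450 [0.50255909 0.22838961 0.11247731] 27.517495295774005 95.32618391658129$[0]: bad value
$[0]: bad value
```

View pics/w1.png

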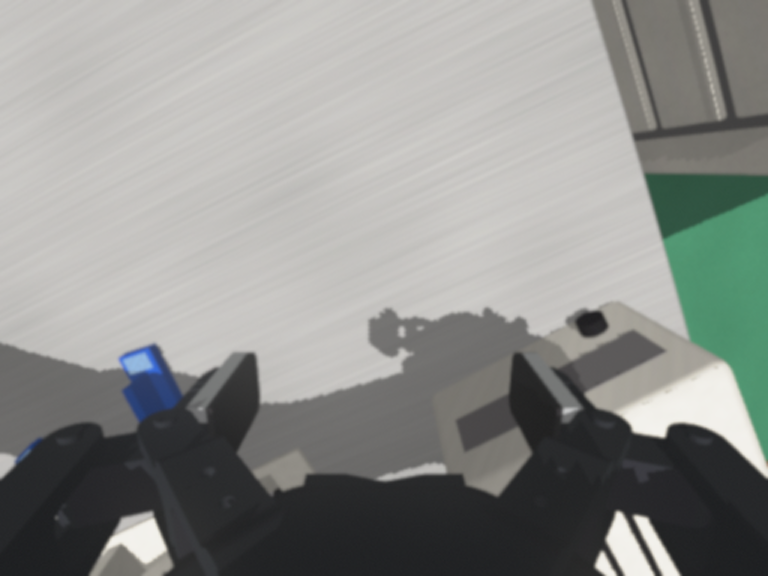

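```bash
python3 -m creep '[{"x":-0.03,"y":-0.015,"z":-0.03,"yaw":0},{"x":-0.03,"y":-0.015,"z":-0.03,"yaw":0},{"x":-0.035,"y":-0.02,"z":-0.03,"yaw":0},{"x":-0.035,"y":-0.02,"z":-0.03,"yaw":0},{"x":-0.035,"y":-0.02,"z":-0.02,"yaw":0},{"x":-0.035,"y":-0.02,"z":-0.02,"yaw":0},{"x":-0.035,"y":-0.02,"z":-0.02,"yaw":0},{"x":0,"y":0,"z":0,"yaw":0}]' 1; python3 -m creep '[{"x":0,"y":0,"z":0,"yaw":0.1}]'
```

```text
time_s: 0.95
tool_pos: [0.4241, 0.3473, 0.4307]
tcp_rot: [[-0.905, 0.425, 0.004], [0.425, 0.905, 0.001], [-0.003, 0.003, -1.0]]
contact_force: [0.4, 0.9, -0.6]
opening: 0.999
grip_force: 0.0
time_s: 1.05
tool_pos: [0.421, 0.3507, 0.4284]
tcp_rot: [[-0.861, 0.509, 0.001], [0.509, 0.861, 0.001], [-0.0, 0.001, -1.0]]
contact_force: [-1.5, 1.1, -0.3]
opening: 1.0
grip_force: 0.0
```

```bash
python3 -m creep '[{"x":-0.034,"y":-0.018,"z":-0.018,"yaw":0},{"x":-0.034,"y":-0.018,"z":-0.018,"yaw":0},{"x":-0.034,"y":-0.018,"z":-0.018,"yaw":0},{"x":-0.034,"y":-0.018,"z":-0.018,"yaw":0},{"x":0,"y":0,"z":0,"yaw":-0.134},{"x":0,"y":0,"z":0,"yaw":-0.134},{"x":0,"y":0,"z":0,"yaw":-0.134},{"x":0,"y":0,"z":0,"yaw":-0.134}]' 1; python3 -m creep '[{"x":0,"y":0,"z":0,"yaw":0}]'
python3 - <<'E'
from rect import *
print(np.round(robot.state()["joints"],2))
c=cam("wrist");pickle.dump(c,open("w2.pkl","wb"));save(c,"pics/w2.png")
E
```

```text
time_s: 1.85
tool_pos: [0.5009, 0.2208, 0.4996]
tcp_rot: [[-1.0, -0.01, -0.001], [-0.01, 1.0, -0.0], [0.001, -0.0, -1.0]]
contact_force: [-0.5, -0.0, 0.9]
opening: 0.999
grip_force: 0.0
time_s: 1.95
tool_pos: [0.5009, 0.2208, 0.4996]
tcp_rot: [[-1.0, -0.007, -0.001], [-0.007, 1.0, -0.0], [0.001, -0.0, -1.0]]
contact_force: [-0.2, -0.3, 0.0]
opening: 1.002
grip_force: 0.0
[-0.59  0.24  0.09  1.4  -0.02  1.51  1.08]
```

View pics/w2.png

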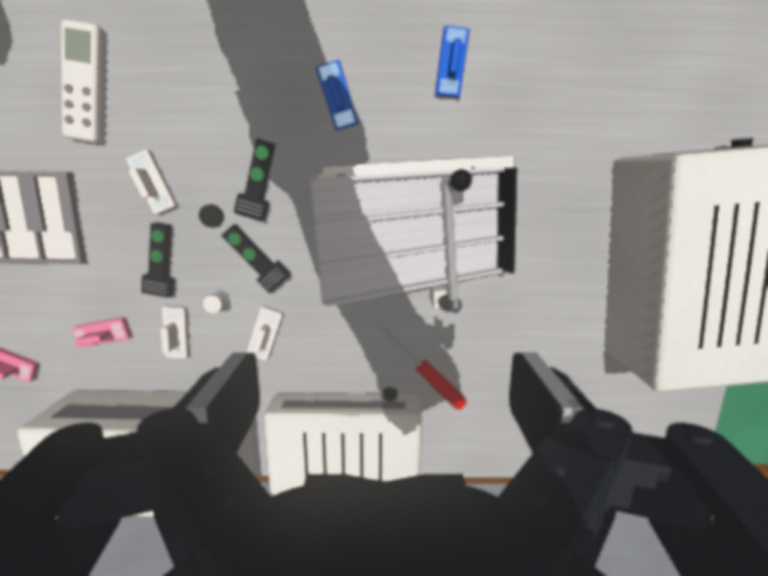

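```bash
cat > fit.py <<'E'
from rect import *
def blob(c,P,uv,zlo,zhi,rad,dark=None):
    ctr=P[int(uv[1]),int(uv[0]),:2]
    m=(np.hypot(*(P[...,:2]-ctr).transpose(2,0,1))<rad)&(P[...,2]>zlo)&(P[...,2]<zhi)&(c["range_z"]>0)
    if dark is not None: m&=dark
    n,l=cv2.connectedComponents(m.astype(np.uint8));k=l[int(uv[1])-3:int(uv[1])+4,int(uv[0])-3:int(uv[0])+4];k=k[k>0]
    return P[l==np.bincount(k).argmax()]
def rectfit(p):
    (cx,cy),(w,h),a=cv2.minAreaRect((p[:,:2]*1000).astype(np.float32))
    if w<h: w,h,a=h,w,a+90
    return cx/1000,cy/1000,w,h,((a+90)%180)-90
E
python3 - <<'E'
from fit import *
c=pickle.load(open("w2.pkl","rb"));P=cloud(c)
bench=P[(P[...,2]<0.006)&(P[...,2]>-0.01)&(c["range_z"]>0)];print("bench z",np.median(bench[:,2]))
for n,uv in dict(s1=(260,170),s2=(255,257),s3=(158,250)).items():
    p=blob(c,P,np.array(uv)/1.5,0.010,0.03,0.09);print(n,len(p),np.round(rectfit(p),3),np.round(p[:,:2].mean(0),3),np.median(p[:,2]))
for n,uv in dict(c1=(150,182),c2=(174,333),c3=(265,334)).items():
    p=blob(c,P,np.array(uv)/1.5,0.006,0.06,0.06);print(n,len(p),np.round(rectfit(p),3))
    f=p[p[:,2]>0.03];print("   fin",len(f),np.round(rectfit(f),3),f[:,2].max())
# rack
poly=np.array([(335,195),(440,190),(445,265),(345,290)])/1.5
mm=np.zeros(P.shape[:2],np.uint8);cv2.fillPoly(mm,[poly.astype(int)],1);p=P[mm>0]
for _ in range(15):
    m0=p.mean(0);n=np.linalg.svd(p-m0,full_matrices=False)[2][2];n*=np.sign(n[2]);r=(p-m0)@n;
    if _<14:p=p[np.abs(r)<max(0.0025,1.5*r.std())]
print("plane",n,len(p),m0,np.degrees(np.arccos(n[2])),np.degrees(np.arctan2(n[1],n[0])))
q=P.reshape(-1,3);hgt=(q-m0)@n;az=np.arctan2(n[1],n[0])
sel=(np.hypot(q[:,0]-m0[0],q[:,1]-m0[1])<0.19)&(hgt>0.007)&(hgt<0.015)
ex=np.array([np.cos(az)*n[2],np.sin(az)*n[2],-np.hypot(n[0],n[1])]);ey=np.cross(n,ex)
r=np.c_[(q-m0)@ex,(q-m0)@ey,hgt];rr=r[sel]
h,e=np.histogram(rr[:,1],np.arange(-.11,.11,.004));print([(round(a,3),b) for a,b in zip(e,h) if b>15])
np.save("rack_r.npy",r);np.savez("rk.npz",m0=m0,n=n,ex=ex,ey=ey)
R=np.zeros((280,420,3),np.uint8)
for s,(col,k) in enumerate(((rr,2),(r[(hgt>.024)&(hgt<.036)],1),(r[(hgt>.045)&(hgt<.07)],0))):
    u=((col[:,0]+.2)*1000).astype(int);v=((.14-col[:,1])*1000).astype(int);ok=(u>=0)&(u<420)&(v>=0)&(v<280);R[v[ok],u[ok],k]=255
cv2.imwrite("pics/rk.png",cv2.resize(R,None,fx=1.9,fy=1.9))
E
```

```text
bench z 0.0005571983721671669
s1 808 [ 4.45000e-01  4.10000e-02  1.10378e+02  4.43330e+01 -1.64160e+01] [0.45  0.041] 0.020539136016913873
s2 703 [5.56000e-01 3.00000e-02 1.09634e+02 4.24090e+01 3.91790e+01] [0.559 0.034] 0.020600527981904704
s3 713 [  0.562  -0.116 110.749  43.753  -9.955] [ 0.567 -0.114] 0.02055309049634846
c1 736 [ 0.449 -0.111 83.937 35.305 21.026]
   fin 159 [ 0.45  -0.112 38.619 11.518 23.855] 0.047346111327120965
c2 528 [ 0.678 -0.105 82.304 32.285 -3.581]
   fin 104 [ 0.677 -0.105 37.343  8.776 -1.449] 0.04603920673653028
c3 483 [ 6.7900e-01  3.5000e-02  8.4171e+01  3.4149e+01 -2.0200e+01]
   fin 95 [ 6.7800e-01  3.6000e-02  3.7903e+01  1.0154e+01 -2.0413e+01] 0.047665914020698974
plane [-0.0293391   0.45377234  0.89063454] 3574 [0.50785833 0.22784503 0.11439094] 27.04690895895233 93.69936550244537
[(np.float64(-0.074), np.int64(20)), (np.float64(-0.07), np.int64(282)), (np.float64(-0.066), np.int64(24)), (np.float64(-0.026), np.int64(135)), (np.float64(-0.022), np.int64(182)), (np.float64(0.022), np.int64(288)), (np.float64(0.066), np.int64(134)), (np.float64(0.07), np.int64(155))]
```

View pics/rk.png

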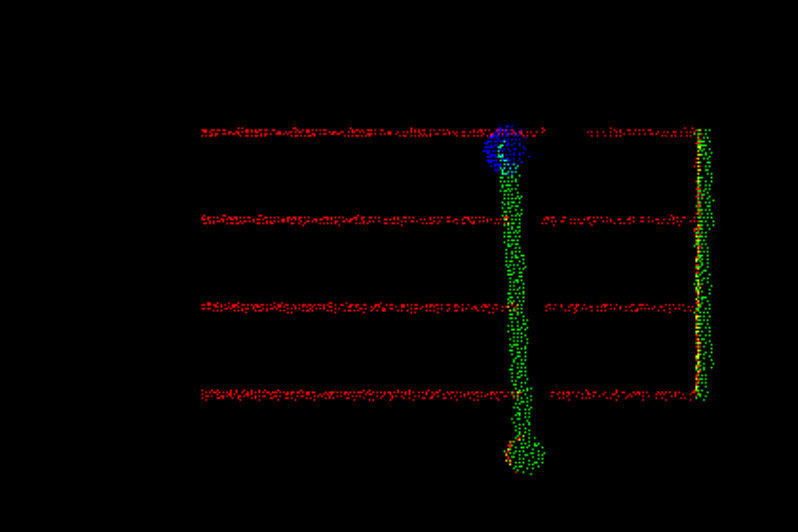

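```bash
cat >> fit.py <<'E'
k=np.load("rk.npz");DR=np.c_[k["ex"],k["ey"],k["n"]];DO=k["m0"]+0.1665*k["ex"]+0.0002*k["ey"]-[0,0,0.0005]
def deck(p): return DO+np.atleast_2d(p)@DR.T
def knob(t): return deck([-.09-.16*np.sin(t),-.1+.16*np.cos(t),.05])[0]
E
python3 - <<'E'
from fit import *
r=np.load("rack_r.npy");b=r[(r[:,2]>.04)&(r[:,2]<.07)&(np.abs(r[:,1]-.062)<.02)&(abs(r[:,0]-.065)<.03)]
A=np.c_[2*b,np.ones(len(b))];s=np.linalg.lstsq(A,(b**2).sum(1),rcond=None)[0][:3];print("ball",s-[.1665,.0002,0],len(b))
d=s-[.1665,.0002,0];t=np.arctan2(-(d[0]+.09),d[1]+.1);print("theta",t)
a=robot.state()["tool_pos"]
p=knob(t);print("knob",p,"delta",p-a)
for u in np.linspace(t,1.57,10)[1:]: 
    n=knob(u);print(round(u,2),np.round((n-p)*1000,1));p=n
E
```

```text
ball [-0.09830707  0.06055062  0.05078826] 186
theta 0.051695029143077144
knob [0.44260914 0.30730683 0.12739601] delta [-0.05836927  0.08661283 -0.3723208 ]
0.22 [  5.2 -23.5  12.1]
0.39 [  9.6 -22.3  11.7]
0.56 [ 13.6 -20.5  10.9]
0.73 [ 17.4 -18.1   9.8]
0.9 [ 20.6 -15.2   8.4]
1.06 [ 23.2 -11.9   6.8]
1.23 [25.2 -8.2  5. ]
1.4 [26.4 -4.3  3.1]
1.57 [26.9 -0.3  1. ]
```

```bash
python3 -m creep '[{"x":0.02,"y":0.03,"z":0.03,"yaw":0},{"x":0.02,"y":0.03,"z":0.03,"yaw":0},{"x":0.0185,"y":0.0265,"z":0.03,"yaw":0},{"x":0,"y":0,"z":0.045,"yaw":0},{"x":0,"y":0,"z":0.045,"yaw":0},{"x":0,"y":0,"z":0.045,"yaw":0},{"x":0,"y":0,"z":0.045,"yaw":0},{"x":0,"y":0,"z":0,"yaw":0}]' 0.5; python3 -m creep '[{"x":0,"y":0,"z":0,"yaw":0}]'
```

```text
time_s: 2.8
tool_pos: [0.4401, 0.3053, 0.2256]
tcp_rot: [[-1.0, -0.001, -0.006], [-0.001, 1.0, -0.005], [0.006, -0.005, -1.0]]
contact_force: [0.3, 0.0, 0.7]
opening: 0.497
grip_force: 0.0
time_s: 2.9
tool_pos: [0.4424, 0.307, 0.2309]
tcp_rot: [[-1.0, -0.002, -0.0], [-0.002, 1.0, -0.0], [0.0, -0.0, -1.0]]
contact_force: [0.7, 0.0, 1.8]
opening: 0.496
grip_force: 0.0
```

```bash
python3 -m creep '[{"x":0,"y":0,"z":0.03,"yaw":0},{"x":0,"y":0,"z":0.03,"yaw":0},{"x":0,"y":0,"z":0.02,"yaw":0},{"x":0,"y":0,"z":0.014,"yaw":0},{"x":0,"y":0,"z":0,"yaw":0}]' 0.5; python3 -m creep '[{"x":0,"y":0,"z":0,"yaw":0},{"x":0,"y":0,"z":0,"yaw":0},{"x":0,"y":0,"z":0,"yaw":0},{"x":0,"y":0,"z":0,"yaw":0},{"x":0,"y":0,"z":0,"yaw":0}]' 0 25
```

```text
time_s: 3.4
tool_pos: [0.4428, 0.3073, 0.137]
tcp_rot: [[-1.0, -0.003, 0.001], [-0.003, 1.0, 0.001], [-0.001, 0.001, -1.0]]
contact_force: [0.4, -0.7, 1.0]
opening: 0.5
grip_force: 0.0
time_s: 3.9
tool_pos: [0.4431, 0.308, 0.1377]
tcp_rot: [[-1.0, -0.004, 0.003], [-0.004, 1.0, 0.003], [-0.003, 0.003, -1.0]]
contact_force: [1.2, 4.3, 7.7]
opening: 0.281
grip_force: 24.6
```

```bash
python3 -m creep '[{"x":-0.0052,"y":-0.0235,"z":-0.0121,"yaw":0},{"x":-0.0096,"y":-0.0223,"z":-0.0117,"yaw":0},{"x":-0.0136,"y":-0.0205,"z":-0.0109,"yaw":0},{"x":-0.0174,"y":-0.0181,"z":-0.0098,"yaw":0},{"x":-0.0206,"y":-0.0152,"z":-0.0084,"yaw":0},{"x":0,"y":0,"z":0,"yaw":0}]'
```

```text
time_s: 4.5
tool_pos: [0.5124, 0.2057, 0.1914]
tcp_rot: [[-1.0, -0.0, 0.005], [-0.0, 1.0, 0.001], [-0.005, 0.001, -1.0]]
contact_force: [1.2, 2.3, 3.3]
opening: 0.281
grip_force: 25.6
```

```bash
python3 -m creep '[{"x":-0.0232,"y":-0.0119,"z":-0.0068,"yaw":0},{"x":-0.0252,"y":-0.0082,"z":-0.005,"yaw":0},{"x":-0.0264,"y":-0.0043,"z":-0.0031,"yaw":0},{"x":-0.0269,"y":-0.0003,"z":-0.001,"yaw":0},{"x":0,"y":0,"z":0,"yaw":0},{"x":0,"y":0,"z":0,"yaw":0}]'
python3 -c "
from fit import *
a=np.array(robot.state()['tool_pos']);print((a-DO)@DR,knob(1.57))"
```

```text
time_s: 5.1
tool_pos: [0.6118, 0.1833, 0.206]
tcp_rot: [[-1.0, -0.003, 0.002], [-0.003, 1.0, 0.001], [-0.002, 0.001, -1.0]]
contact_force: [-1.3, -1.4, 7.1]
opening: 0.279
grip_force: 26.1
[-0.25392725 -0.10107173  0.058751  ] [0.61065459 0.18275166 0.19639175]
```

```bash
python3 -m creep '[{"x":0,"y":0,"z":0,"yaw":0},{"x":0,"y":0,"z":0,"yaw":0},{"x":0,"y":0,"z":-0.03,"yaw":0},{"x":0,"y":0,"z":-0.04,"yaw":0},{"x":-0.02,"y":-0.04,"z":-0.01,"yaw":0},{"x":-0.02,"y":-0.04,"z":0,"yaw":0.12},{"x":-0.015,"y":-0.035,"z":0,"yaw":0.12},{"x":0,"y":0,"z":0,"yaw":0.115}]' 0.5
python3 -m creep '[{"x":0,"y":0,"z":0,"yaw":0}]' 0.4
cat > goto.py <<'E'
import sys
from fit import *
def go(X,Y,Z,az):
    s=robot.state();R=np.array(s["tcp_rot"]);d=np.array([X,Y,Z])-s["tool_pos"]
    a=np.degrees(np.arctan2(R[1,0],R[0,0]));w=(a-az+180)%360-180
    print("tool shift mm",np.round(R.T@d*1000,1),"yaw",round(np.radians(w),3),"(az now %.1f)"%a)
if __name__=="__main__": go(*map(float,sys.argv[1:5]))
E
python3 goto.py .678 .036 .036 159.7
python3 - <<'E'
from fit import *
c=cam("scene");P=cloud(c);m=(np.hypot(P[...,0]-.678,P[...,1]-.036)<.06)&(P[...,2]>.035)&(P[...,2]<.06)
print(m.sum(),P[m].mean(0)if m.any() else 0)
E
```

```text
time_s: 5.9
tool_pos: [0.6629, 0.0604, 0.2851]
tcp_rot: [[-0.935, 0.355, 0.001], [0.355, 0.935, -0.003], [-0.002, -0.002, -1.0]]
contact_force: [0.5, 0.6, -0.0]
opening: 0.501
grip_force: 0.0
time_s: 6.0
tool_pos: [0.6619, 0.0661, 0.2848]
tcp_rot: [[-0.938, 0.347, -0.0], [0.347, 0.938, -0.0], [0.0, -0.0, -1.0]]
contact_force: [0.4, 0.4, -0.0]
opening: 0.395
grip_force: 0.0
tool shift mm [-25.6 -22.6 248.8] yaw -0.0 (az now 159.7)
52 [0.68226274 0.03069968 0.04183837]
```

```bash
python3 -m creep '[{"x":-0.0256,"y":-0.0226,"z":0.03,"yaw":0},{"x":0,"y":0,"z":0.05,"yaw":0},{"x":0,"y":0,"z":0.05,"yaw":0},{"x":0,"y":0,"z":0.045,"yaw":0},{"x":0,"y":0,"z":0.04,"yaw":0},{"x":0,"y":0,"z":0.02,"yaw":0},{"x":0,"y":0,"z":0,"yaw":0}]' 0.4
python3 goto.py .678 .036 .036 159.7
```

```text
time_s: 6.75
tool_pos: [0.6762, 0.0383, 0.0468]
tcp_rot: [[-0.941, 0.339, -0.005], [0.339, 0.941, 0.0], [0.005, -0.001, -1.0]]
contact_force: [-0.3, 0.8, 0.1]
opening: 0.404
grip_force: 0.0
tool shift mm [-2.5 -1.6 10.8] yaw 0.008 (az now 160.2)
```

```bash
python3 -m creep '[{"x":-0.001,"y":0,"z":0.01,"yaw":0},{"x":0,"y":0,"z":0,"yaw":0},{"x":0,"y":0,"z":0,"yaw":0}]' 0.4
python3 -m creep '[{"x":0,"y":0,"z":0,"yaw":0},{"x":0,"y":0,"z":0,"yaw":0},{"x":0,"y":0,"z":0,"yaw":0},{"x":0,"y":0,"z":0,"yaw":0}]' 0 35
```

```text
time_s: 7.05
tool_pos: [0.6798, 0.0367, 0.0409]
tcp_rot: [[-0.939, 0.343, 0.001], [0.343, 0.939, 0.0], [-0.001, 0.001, -1.0]]
contact_force: [0.6, 0.1, -0.6]
opening: 0.401
grip_force: 0.0
time_s: 7.45
tool_pos: [0.6794, 0.0365, 0.0404]
tcp_rot: [[-0.939, 0.344, 0.001], [0.344, 0.939, 0.0], [-0.001, 0.0, -1.0]]
contact_force: [-2.4, 0.1, 7.0]
opening: 0.111
grip_force: 40.8
```

```bash
python3 -m creep '[{"x":0,"y":0,"z":-0.03,"yaw":0},{"x":0,"y":0,"z":-0.05,"yaw":0},{"x":0,"y":0,"z":-0.05,"yaw":0},{"x":0,"y":0,"z":-0.05,"yaw":0},{"x":0,"y":0,"z":-0.05,"yaw":0},{"x":0,"y":0,"z":-0.03,"yaw":0.13},{"x":0,"y":0,"z":0,"yaw":0.13},{"x":0,"y":0,"z":0,"yaw":0.13}]'
python3 -m creep '[{"x":0,"y":0,"z":0,"yaw":0.13},{"x":0,"y":0,"z":0,"yaw":0.13},{"x":0,"y":0,"z":0,"yaw":0.13},{"x":0,"y":0,"z":0,"yaw":0.13},{"x":0,"y":0,"z":0,"yaw":0.13},{"x":0,"y":0,"z":0,"yaw":0.1},{"x":0,"y":0,"z":0,"yaw":0}]'
cat > lane.py <<'E'
import sys
from goto import *
y,x,up=map(float,sys.argv[1:4]);p=deck([x,y,0])[0];print("floor",np.round(p,4));go(p[0],p[1],p[2]+up,np.degrees(np.arctan2(DR[1,0],DR[0,0])))
E
python3 lane.py -.046 -.165 .11
```

```text
time_s: 8.25
tool_pos: [0.6794, 0.0364, 0.3011]
tcp_rot: [[-0.734, 0.679, 0.002], [0.679, 0.734, 0.0], [-0.001, 0.002, -1.0]]
contact_force: [-0.2, 0.6, -0.8]
opening: 0.106
grip_force: 39.8
time_s: 8.95
tool_pos: [0.6791, 0.0367, 0.2997]
tcp_rot: [[-0.078, 0.997, -0.0], [0.997, 0.078, -0.0], [-0.0, -0.0, -1.0]]
contact_force: [-0.7, 0.2, -0.9]
opening: 0.109
grip_force: 39.8
floor [0.5535 0.2321 0.1132]
tool shift mm [ 204.7 -109.9   76.5] yaw 0.014 (az now 94.5)
```

```bash
python3 -m creep '[{"x":0.034,"y":-0.018,"z":0,"yaw":0.014},{"x":0.034,"y":-0.018,"z":0,"yaw":0},{"x":0.034,"y":-0.018,"z":0,"yaw":0},{"x":0.034,"y":-0.018,"z":0,"yaw":0},{"x":0.034,"y":-0.018,"z":0,"yaw":0},{"x":0.034,"y":-0.018,"z":0,"yaw":0},{"x":0,"y":0,"z":0.03,"yaw":0},{"x":0,"y":0,"z":0.03,"yaw":0}]'
python3 -m creep '[{"x":0,"y":0,"z":0,"yaw":0},{"x":0,"y":0,"z":0,"yaw":0}]'
python3 lane.py -.046 -.165 .062
```

```text
time_s: 9.75
tool_pos: [0.5571, 0.2342, 0.2397]
tcp_rot: [[-0.072, 0.997, 0.001], [0.997, 0.072, 0.001], [0.001, 0.002, -1.0]]
contact_force: [0.6, 0.2, -1.5]
opening: 0.106
grip_force: 39.9
time_s: 9.95
tool_pos: [0.5578, 0.2324, 0.2405]
tcp_rot: [[-0.067, 0.998, -0.0], [0.998, 0.067, -0.0], [-0.0, -0.0, -1.0]]
contact_force: [-0.2, 0.0, 0.3]
opening: 0.104
grip_force: 39.8
floor [0.5535 0.2321 0.1132]
tool shift mm [ 0.1 -4.4 65.3] yaw 0.003 (az now 93.9)
```

```bash
python3 -m creep '[{"x":0,"y":-0.0044,"z":0.025,"yaw":0},{"x":0,"y":0,"z":0.025,"yaw":0},{"x":0,"y":0,"z":0.01,"yaw":0},{"x":0,"y":0,"z":0.004,"yaw":0},{"x":0,"y":0,"z":0,"yaw":0}]' 0 20
python3 -m creep '[{"x":0,"y":0,"z":0.004,"yaw":0},{"x":0,"y":0,"z":0.003,"yaw":0},{"x":0,"y":0,"z":0.003,"yaw":0},{"x":0,"y":0,"z":0,"yaw":0}]'
python3 lane.py -.046 -.165 .045
```

```text
time_s: 10.45
tool_pos: [0.5537, 0.2323, 0.1767]
tcp_rot: [[-0.066, 0.998, 0.001], [0.998, 0.066, 0.0], [0.0, 0.001, -1.0]]
contact_force: [-0.3, 0.2, -0.0]
opening: 0.108
grip_force: 39.8
time_s: 10.85
tool_pos: [0.554, 0.2354, 0.1679]
tcp_rot: [[-0.068, 0.998, 0.003], [0.998, 0.068, 0.005], [0.005, 0.003, -1.0]]
contact_force: [-3.6, 12.1, 14.5]
opening: 0.107
grip_force: 44.2
floor [0.5535 0.2321 0.1132]
tool shift mm [-3.3 -0.8  9.7] yaw 0.004 (az now 93.9)
```

```bash
python3 -m creep '[{"x":0,"y":0,"z":0,"yaw":0},{"x":0,"y":0,"z":0,"yaw":0},{"x":0,"y":0,"z":0,"yaw":0},{"x":0,"y":0,"z":0,"yaw":0},{"x":0,"y":0,"z":0,"yaw":0}]' 0.25
python3 -m creep '[{"x":0,"y":0,"z":-0.03,"yaw":0},{"x":0,"y":0,"z":-0.05,"yaw":0},{"x":0,"y":0,"z":-0.04,"yaw":0},{"x":0.03,"y":0,"z":-0.04,"yaw":0},{"x":0.03,"y":0,"z":-0.04,"yaw":0},{"x":0,"y":0,"z":0,"yaw":0}]'
python3 - <<'E'
from fit import *
c=cam("scene");P=cloud(c);save(c,"pics/s2.png",(240,110,390,240),5)
r=(P-DO)@DR;m=(abs(r[...,0]+.1)<.15)&(abs(r[...,1]+.046)<.04)&(r[...,2]>.034)&(r[...,2]<.052);q=r[m];print(len(q),np.round(np.percentile(q,[5,50,95],axis=0),3))
E
```

```text
time_s: 11.35
tool_pos: [0.5532, 0.2322, 0.1658]
tcp_rot: [[-0.066, 0.998, -0.0], [0.998, 0.066, -0.0], [-0.0, -0.0, -1.0]]
contact_force: [-0.4, 0.4, 0.5]
opening: 0.247
grip_force: 0.0
time_s: 11.95
tool_pos: [0.5495, 0.2968, 0.3705]
tcp_rot: [[-0.07, 0.998, 0.005], [0.998, 0.07, 0.005], [0.005, 0.005, -1.0]]
contact_force: [0.8, -0.6, -0.8]
opening: 0.246
grip_force: 0.0
40 [[-0.064 -0.052  0.034]
 [-0.048 -0.049  0.041]
 [-0.027 -0.041  0.044]]
```

View pics/s2.png

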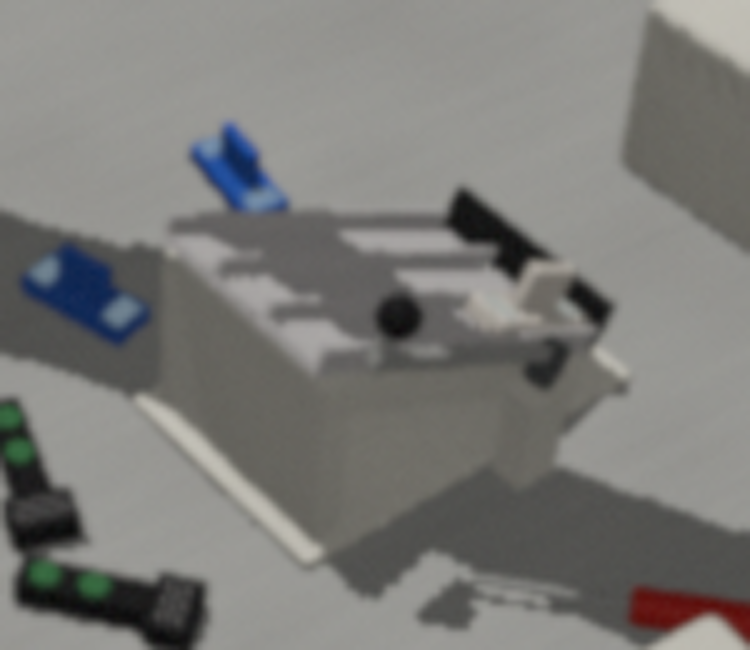

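```bash
python3 -m creep '[{"x":-0.048,"y":0.01,"z":0,"yaw":0},{"x":-0.048,"y":0.01,"z":-0.004,"yaw":0},{"x":-0.048,"y":0.01,"z":-0.004,"yaw":0},{"x":-0.048,"y":0.01,"z":-0.004,"yaw":0},{"x":-0.048,"y":0.01,"z":-0.004,"yaw":0},{"x":-0.048,"y":0.01,"z":-0.004,"yaw":0},{"x":-0.048,"y":0.01,"z":-0.004,"yaw":0},{"x":-0.048,"y":0.013,"z":-0.006,"yaw":0}]' 0.4
python3 -m creep '[{"x":0,"y":0,"z":0,"yaw":-0.146},{"x":0,"y":0,"z":0,"yaw":-0.146},{"x":0,"y":0,"z":0,"yaw":-0.146},{"x":0,"y":0,"z":0,"yaw":-0.146},{"x":0,"y":0,"z":0,"yaw":-0.146},{"x":0,"y":0,"z":0,"yaw":-0.146},{"x":0,"y":0,"z":0,"yaw":-0.146},{"x":0,"y":0,"z":0,"yaw":-0.146}]'
python3 -m creep '[{"x":0,"y":0,"z":0,"yaw":-0.146},{"x":0,"y":0,"z":0,"yaw":-0.146},{"x":0,"y":0,"z":0,"yaw":0},{"x":0,"y":0,"z":0,"yaw":0}]'
cat > meas.py <<'E'
from fit import *
def meas(show=None):
    # list all compact blobs 6..60 mm high on the bench seen by the wrist camera
    c=cam("wrist");P=cloud(c)
    m=(P[...,2]>.007)&(P[...,2]<.06)&(c["range_z"]>0.2);m[235:]&=False
    n,l,st,ce=cv2.connectedComponentsWithStats(m.astype(np.uint8))
    for i in range(1,n):
        if st[i,4]<150: continue
        p=P[l==i];col=np.median(c["color"][l==i],0).astype(int);R=rectfit(p)
        if R[2]>130: continue
        f=p[p[:,2]>.03];t=""
        if len(f)>60: F=rectfit(f);t="fin %.3f %.3f az %.1f len %.0f"%(F[0],F[1],F[4],F[2])
        print("ctr %.3f %.3f  %.0fx%.0f az %.1f"%R,"zmax %.3f"%p[:,2].max(),col,"mean",np.round(p[:,:2].mean(0),3),t)
    if show: save(c,show)
if __name__=="__main__":
    import sys;meas(*sys.argv[1:2])
E
python3 meas.py; python3 goto.py .678 -.105 .05 177.5
```

```text
time_s: 12.8
tool_pos: [0.6568, -0.0882, 0.395]
tcp_rot: [[-0.065, 0.998, -0.002], [0.998, 0.065, 0.0], [0.0, -0.002, -1.0]]
contact_force: [0.7, 0.6, -0.3]
opening: 0.399
grip_force: 0.0
time_s: 13.6
tool_pos: [0.6568, -0.0862, 0.3947]
tcp_rot: [[-0.945, 0.326, -0.002], [0.326, 0.945, -0.0], [0.002, -0.001, -1.0]]
contact_force: [-0.5, -0.2, -0.2]
opening: 0.396
grip_force: 0.0
time_s: 14.0
tool_pos: [0.657, -0.086, 0.3952]
tcp_rot: [[-0.999, 0.05, -0.001], [0.05, 0.999, -0.0], [0.001, -0.0, -1.0]]
contact_force: [-1.1, -0.3, -0.5]
opening: 0.401
grip_force: 0.0
ctr 0.450 -0.113  85x34 az 20.8 zmax 0.047 [237 236 231] mean [ 0.452 -0.112] fin 0.450 -0.112 az 23.2 len 40
ctr 0.458 0.037  84x45 az -16.4 zmax 0.023 [41 42 41] mean [0.465 0.034] 
ctr 0.497 -0.034  33x32 az -1.4 zmax 0.016 [48 47 45] mean [ 0.498 -0.033] 
ctr 0.557 0.028  110x45 az 41.6 zmax 0.024 [44 46 44] mean [0.562 0.032] 
ctr 0.562 -0.116  111x44 az -10.7 zmax 0.023 [76 84 78] mean [ 0.568 -0.117] 
ctr 0.592 0.300  32x14 az -58.2 zmax 0.060 [107 105 100] mean [0.596 0.292] fin 0.593 0.297 az -56.1 len 26
ctr 0.624 -0.034  25x25 az 88.7 zmax 0.038 [141 136 130] mean [ 0.624 -0.034] fin 0.624 -0.033 az -1.3 len 25
ctr 0.678 -0.107  83x34 az -3.0 zmax 0.047 [228 228 223] mean [ 0.677 -0.107] fin 0.678 -0.107 az -3.4 len 38
ctr 0.681 -0.225  82x34 az -78.6 zmax 0.047 [226 143 171] mean [ 0.679 -0.222] fin 0.681 -0.225 az -78.0 len 38
ctr 0.736 -0.391  84x35 az 65.9 zmax 0.047 [221 139 166] mean [ 0.734 -0.386] fin 0.737 -0.391 az 67.1 len 41
tool shift mm [-22.1 -18.  345.3] yaw -0.006 (az now 177.2)
```

```bash
python3 -m creep '[{"x":-0.022,"y":-0.02,"z":0.03,"yaw":0},{"x":0,"y":0,"z":0.049,"yaw":0},{"x":0,"y":0,"z":0.049,"yaw":0},{"x":0,"y":0,"z":0.049,"yaw":0},{"x":0,"y":0,"z":0.049,"yaw":0},{"x":0,"y":0,"z":0.049,"yaw":0},{"x":0,"y":0,"z":0.04,"yaw":0},{"x":0,"y":0,"z":0.01,"yaw":0}]' 0.4
python3 -m creep '[{"x":0,"y":0,"z":0,"yaw":0},{"x":0,"y":0,"z":0,"yaw":0}]'
python3 goto.py .678 -.107 .037 177.
```

```text
time_s: 14.85
tool_pos: [0.6759, -0.1061, 0.0662]
tcp_rot: [[-0.999, 0.048, -0.006], [0.048, 0.999, 0.0], [0.006, -0.0, -1.0]]
contact_force: [-0.3, -0.4, 0.3]
opening: 0.399
grip_force: 0.0
time_s: 15.05
tool_pos: [0.6795, -0.1067, 0.0729]
tcp_rot: [[-0.999, 0.046, 0.002], [0.046, 0.999, -0.001], [-0.002, -0.0, -1.0]]
contact_force: [1.0, 0.0, 1.5]
opening: 0.401
grip_force: 0.0
tool shift mm [ 1.5 -0.3 35.9] yaw 0.006 (az now 177.4)
```

```bash
python3 -m creep '[{"x":0.0015,"y":0,"z":0.02,"yaw":0},{"x":0,"y":0,"z":0.015,"yaw":0},{"x":0,"y":0,"z":0,"yaw":0},{"x":0,"y":0,"z":0,"yaw":0}]' 0.4
python3 -m creep '[{"x":0,"y":0,"z":0,"yaw":0},{"x":0,"y":0,"z":0,"yaw":0},{"x":0,"y":0,"z":0,"yaw":0},{"x":0,"y":0,"z":0,"yaw":0}]' 0 20
python3 -m creep '[{"x":0,"y":0,"z":-0.03,"yaw":0},{"x":0,"y":0,"z":-0.049,"yaw":0},{"x":0,"y":0,"z":-0.049,"yaw":0},{"x":0,"y":0,"z":-0.049,"yaw":0},{"x":0,"y":0,"z":-0.049,"yaw":0},{"x":0,"y":0,"z":-0.04,"yaw":0.14},{"x":0,"y":0,"z":0,"yaw":0.145},{"x":0,"y":0,"z":0,"yaw":0.145}]'
python3 -m creep '[{"x":0,"y":0,"z":0,"yaw":0.145},{"x":0,"y":0,"z":0,"yaw":0.145},{"x":0,"y":0,"z":0,"yaw":0.145},{"x":0,"y":0,"z":0,"yaw":0.145},{"x":0,"y":0,"z":0,"yaw":0.145},{"x":0,"y":0,"z":0,"yaw":0.145},{"x":0,"y":0,"z":0,"yaw":0.145},{"x":0,"y":0,"z":0,"yaw":0}]'
python3 lane.py 0 -.165 .19
```

```text
time_s: 15.45
tool_pos: [0.6773, -0.1064, 0.0367]
tcp_rot: [[-0.999, 0.045, 0.001], [0.045, 0.999, -0.0], [-0.001, -0.0, -1.0]]
contact_force: [0.6, -0.1, 0.4]
opening: 0.403
grip_force: 0.0
time_s: 15.85
tool_pos: [0.6774, -0.1064, 0.0368]
tcp_rot: [[-0.999, 0.045, 0.001], [0.045, 0.999, -0.0], [-0.001, -0.0, -1.0]]
contact_force: [-1.9, 0.9, 7.1]
opening: 0.113
grip_force: 24.6
time_s: 16.65
tool_pos: [0.6772, -0.1064, 0.3036]
tcp_rot: [[-0.887, 0.463, 0.003], [0.463, 0.887, 0.0], [-0.002, 0.001, -1.0]]
contact_force: [1.0, 0.6, -2.4]
opening: 0.108
grip_force: 23.5
time_s: 17.45
tool_pos: [0.6768, -0.1061, 0.3019]
tcp_rot: [[-0.078, 0.997, -0.0], [0.997, 0.078, -0.0], [-0.0, -0.0, -1.0]]
contact_force: [-1.1, 0.2, -1.2]
opening: 0.113
grip_force: 23.5
floor [0.5076 0.2292 0.1132]
tool shift mm [ 347.5 -142.5   -1.4] yaw 0.014 (az now 94.5)
```

```bash
python3 -m creep '[{"x":0.0434,"y":-0.0178,"z":0,"yaw":0.014},{"x":0.0434,"y":-0.0178,"z":0,"yaw":0},{"x":0.0434,"y":-0.0178,"z":0,"yaw":0},{"x":0.0434,"y":-0.0178,"z":0,"yaw":0},{"x":0.0434,"y":-0.0178,"z":0,"yaw":0},{"x":0.0434,"y":-0.0178,"z":0,"yaw":0},{"x":0.0434,"y":-0.0178,"z":0,"yaw":0},{"x":0.0434,"y":-0.0178,"z":0,"yaw":0}]'
python3 -m creep '[{"x":0,"y":0,"z":0.04,"yaw":0},{"x":0,"y":0,"z":0.04,"yaw":0},{"x":0,"y":0,"z":0,"yaw":0},{"x":0,"y":0,"z":0,"yaw":0}]'
python3 lane.py 0 -.165 .060
```

```text
time_s: 18.25
tool_pos: [0.5099, 0.2319, 0.3022]
tcp_rot: [[-0.072, 0.997, 0.001], [0.997, 0.072, 0.0], [0.0, 0.001, -1.0]]
contact_force: [0.8, 0.7, -0.9]
opening: 0.112
grip_force: 23.5
time_s: 18.65
tool_pos: [0.5114, 0.23, 0.2227]
tcp_rot: [[-0.069, 0.998, -0.0], [0.998, 0.069, -0.0], [-0.0, -0.0, -1.0]]
contact_force: [-0.6, -0.7, -0.5]
opening: 0.111
grip_force: 23.4
floor [0.5076 0.2292 0.1132]
tool shift mm [-0.5 -3.8 49.5] yaw 0.004 (az now 93.9)
```

```bash
python3 -m creep '[{"x":0,"y":-0.0038,"z":0.02,"yaw":0},{"x":0,"y":0,"z":0.02,"yaw":0},{"x":0,"y":0,"z":0.01,"yaw":0},{"x":0,"y":0,"z":0.004,"yaw":0},{"x":0,"y":0,"z":0.004,"yaw":0},{"x":0,"y":0,"z":0.003,"yaw":0},{"x":0,"y":0,"z":0,"yaw":0}]'
python3 -m creep '[{"x":0,"y":0,"z":0,"yaw":0},{"x":0,"y":0,"z":0,"yaw":0},{"x":0,"y":0,"z":0,"yaw":0},{"x":0,"y":0,"z":0,"yaw":0},{"x":0,"y":0,"z":0,"yaw":0}]' 0.25
python3 -m creep '[{"x":0,"y":0,"z":-0.03,"yaw":0},{"x":0,"y":0,"z":-0.049,"yaw":0},{"x":0,"y":0,"z":-0.049,"yaw":0},{"x":0,"y":0,"z":-0.049,"yaw":0},{"x":0,"y":0,"z":-0.049,"yaw":0},{"x":0,"y":0,"z":0,"yaw":0}]'
cat > rackchk.py <<'E'
from fit import *
c=cam("scene");P=cloud(c);r=(P-DO)@DR
for y in(-.046,0,.046):
    m=(abs(r[...,0]+.1)<.15)&(abs(r[...,1]+.002-y)<.018)&(r[...,2]>.03)&(r[...,2]<.052);q=r[m];print(y,len(q),np.round(np.percentile(q,[5,50,95],axis=0),3).tolist() if len(q) else"")
E
python3 rackchk.py
```

```text
time_s: 19.35
tool_pos: [0.5082, 0.2325, 0.163]
tcp_rot: [[-0.069, 0.998, 0.002], [0.998, 0.069, 0.004], [0.004, 0.003, -1.0]]
contact_force: [-1.8, 9.4, 8.8]
opening: 0.112
grip_force: 26.6
time_s: 19.85
tool_pos: [0.5073, 0.2299, 0.1609]
tcp_rot: [[-0.067, 0.998, 0.0], [0.998, 0.067, -0.0], [-0.0, 0.0, -1.0]]
contact_force: [0.6, -1.0, -1.0]
opening: 0.248
grip_force: 0.0
time_s: 20.45
tool_pos: [0.5089, 0.2301, 0.3927]
tcp_rot: [[-0.066, 0.998, 0.007], [0.998, 0.066, 0.005], [0.004, 0.007, -1.0]]
contact_force: [0.9, -0.1, -1.2]
opening: 0.251
grip_force: 0.0
-0.046 51 [[-0.064, -0.057, 0.031], [-0.049, -0.054, 0.038], [-0.013, -0.046, 0.044]]
0 49 [[-0.065, -0.009, 0.03], [-0.046, -0.006, 0.038], [-0.008, 0.003, 0.044]]
0.046 1 [[0.001, 0.045, 0.031], [0.001, 0.045, 0.031], [0.001, 0.045, 0.031]]
```

```bash
python3 -m creep '[{"x":-0.042,"y":-0.01,"z":0,"yaw":0},{"x":-0.042,"y":-0.01,"z":0,"yaw":0},{"x":-0.042,"y":-0.01,"z":0,"yaw":0},{"x":-0.042,"y":-0.01,"z":0,"yaw":0},{"x":-0.042,"y":-0.01,"z":0,"yaw":0},{"x":-0.042,"y":-0.01,"z":0,"yaw":0},{"x":-0.042,"y":-0.01,"z":0,"yaw":0},{"x":-0.042,"y":-0.01,"z":0,"yaw":0}]' 0.4
python3 -m creep '[{"x":0,"y":0,"z":0,"yaw":0.145},{"x":0,"y":0,"z":0,"yaw":0.145},{"x":0,"y":0,"z":0,"yaw":0.145},{"x":0,"y":0,"z":0,"yaw":0.145},{"x":0,"y":0,"z":0,"yaw":0.145},{"x":0,"y":0,"z":0,"yaw":0.145},{"x":0,"y":0,"z":0,"yaw":0.145},{"x":0,"y":0,"z":0,"yaw":0.145}]'
python3 -m creep '[{"x":0,"y":0,"z":0,"yaw":0.1},{"x":0,"y":0,"z":0,"yaw":0},{"x":0,"y":0,"z":0,"yaw":0}]'
python3 meas.py; python3 goto.py .450 -.112 .06 22
```

```text
time_s: 21.3
tool_pos: [0.4489, -0.1121, 0.3862]
tcp_rot: [[-0.067, 0.998, -0.001], [0.998, 0.067, 0.0], [0.0, -0.001, -1.0]]
contact_force: [0.6, 0.2, -0.3]
opening: 0.4
grip_force: 0.0
time_s: 22.1
tool_pos: [0.4495, -0.1105, 0.3861]
tcp_rot: [[0.891, 0.454, -0.001], [0.454, -0.891, -0.0], [-0.001, -0.0, -1.0]]
contact_force: [0.6, 0.1, 0.5]
opening: 0.4
grip_force: 0.0
time_s: 22.4
tool_pos: [0.4497, -0.1104, 0.3864]
tcp_rot: [[0.928, 0.372, -0.001], [0.372, -0.928, -0.0], [-0.001, -0.0, -1.0]]
contact_force: [-0.5, 0.2, 0.9]
opening: 0.403
grip_force: 0.0
ctr 0.557 0.028  110x44 az 41.9 zmax 0.024 [70 79 72] mean [0.563 0.033] 
ctr 0.623 -0.032  26x25 az -65.7 zmax 0.038 [168 161 155] mean [ 0.622 -0.033] fin 0.623 -0.032 az -68.0 len 26
ctr 0.736 -0.390  84x35 az 67.3 zmax 0.047 [238 152 186] mean [ 0.733 -0.386] fin 0.735 -0.390 az 64.5 len 40
ctr 0.680 -0.225  85x34 az -78.2 zmax 0.047 [242 160 196] mean [ 0.677 -0.222] fin 0.680 -0.225 az -77.4 len 40
ctr 0.563 -0.114  110x44 az -13.1 zmax 0.024 [65 65 65] mean [ 0.57  -0.117] 
ctr 0.446 0.039  110x45 az -16.0 zmax 0.023 [63 64 62] mean [0.454 0.036] 
ctr 0.497 -0.032  33x31 az 21.0 zmax 0.015 [54 53 51] mean [ 0.497 -0.032] 
ctr 0.292 0.307  84x34 az -4.1 zmax 0.040 [ 62 110 203] mean [0.297 0.302] fin 0.293 0.304 az 6.5 len 39
ctr 0.449 -0.113  84x33 az 21.5 zmax 0.047 [244 244 241] mean [ 0.451 -0.112] fin 0.449 -0.112 az 21.7 len 39
ctr 0.335 0.155  85x36 az 18.6 zmax 0.047 [ 61  79 131] mean [0.338 0.152] fin 0.335 0.155 az 17.2 len 40
ctr 0.524 -0.557  122x98 az 25.7 zmax 0.026 [78 77 77] mean [ 0.512 -0.57 ] 
ctr 0.343 -0.195  98x50 az -9.2 zmax 0.025 [241 238 233] mean [ 0.354 -0.193] 
tool shift mm [-1.000e-01  1.600e+00  3.265e+02] yaw -0.003 (az now 21.8)
```

```bash
python3 -m creep '[{"x":0,"y":0.002,"z":0.03,"yaw":0},{"x":0,"y":0,"z":0.049,"yaw":0},{"x":0,"y":0,"z":0.049,"yaw":0},{"x":0,"y":0,"z":0.049,"yaw":0},{"x":0,"y":0,"z":0.049,"yaw":0},{"x":0,"y":0,"z":0.049,"yaw":0},{"x":0,"y":0,"z":0.04,"yaw":0},{"x":0,"y":0,"z":0.01,"yaw":0}]' 0.4
python3 -m creep '[{"x":0,"y":0,"z":0,"yaw":0},{"x":0,"y":0,"z":0,"yaw":0}]'
python3 goto.py .449 -.112 .037 21.7
```

```text
time_s: 23.25
tool_pos: [0.4487, -0.1124, 0.0587]
tcp_rot: [[0.929, 0.37, -0.005], [0.37, -0.929, 0.001], [-0.005, -0.003, -1.0]]
contact_force: [-0.9, 0.1, 0.7]
opening: 0.398
grip_force: 0.0
time_s: 23.45
tool_pos: [0.4513, -0.1128, 0.0633]
tcp_rot: [[0.929, 0.369, 0.002], [0.369, -0.929, -0.0], [0.001, 0.001, -1.0]]
contact_force: [-0.1, 0.5, 0.7]
opening: 0.398
grip_force: 0.0
tool shift mm [-1.9 -1.6 26.2] yaw -0.001 (az now 21.7)
```

```bash
python3 -m creep '[{"x":-0.0015,"y":-0.0015,"z":0.015,"yaw":0},{"x":0,"y":0,"z":0.011,"yaw":0},{"x":0,"y":0,"z":0,"yaw":0},{"x":0,"y":0,"z":0,"yaw":0}]' 0.4
python3 -m creep '[{"x":0,"y":0,"z":0,"yaw":0},{"x":0,"y":0,"z":0,"yaw":0},{"x":0,"y":0,"z":0,"yaw":0},{"x":0,"y":0,"z":0,"yaw":0}]' 0 20
python3 -m creep '[{"x":0,"y":0,"z":-0.03,"yaw":0},{"x":0,"y":0,"z":-0.049,"yaw":0},{"x":0,"y":0,"z":-0.049,"yaw":0},{"x":0,"y":0,"z":-0.049,"yaw":0},{"x":0,"y":0,"z":-0.049,"yaw":0},{"x":0,"y":0,"z":-0.04,"yaw":0},{"x":0,"y":0,"z":0,"yaw":-0.145},{"x":0,"y":0,"z":0,"yaw":-0.145}]'
python3 -m creep '[{"x":0,"y":0,"z":0,"yaw":-0.145},{"x":0,"y":0,"z":0,"yaw":-0.145},{"x":0,"y":0,"z":0,"yaw":-0.145},{"x":0,"y":0,"z":0,"yaw":-0.145},{"x":0,"y":0,"z":0,"yaw":-0.145},{"x":0,"y":0,"z":0,"yaw":-0.145},{"x":0,"y":0,"z":0,"yaw":-0.095},{"x":0,"y":0,"z":0,"yaw":0}]'
python3 lane.py .046 -.165 .19
```

```text
time_s: 23.85
tool_pos: [0.449, -0.1117, 0.0365]
tcp_rot: [[0.929, 0.369, 0.001], [0.369, -0.929, -0.0], [0.001, 0.0, -1.0]]
contact_force: [-1.4, 0.2, -0.5]
opening: 0.399
grip_force: 0.0
time_s: 24.25
tool_pos: [0.4489, -0.1117, 0.0362]
tcp_rot: [[0.93, 0.369, 0.001], [0.369, -0.93, -0.0], [0.001, 0.0, -1.0]]
contact_force: [-1.5, -0.3, 8.2]
opening: 0.11
grip_force: 25.6
time_s: 25.05
tool_pos: [0.4489, -0.1111, 0.3028]
tcp_rot: [[0.781, 0.624, 0.002], [0.624, -0.781, 0.001], [0.002, 0.001, -1.0]]
contact_force: [-0.9, 0.4, -1.7]
opening: 0.111
grip_force: 24.3
time_s: 25.85
tool_pos: [0.4484, -0.1117, 0.3019]
tcp_rot: [[-0.063, 0.998, -0.0], [0.998, 0.063, 0.0], [0.0, -0.0, -1.0]]
contact_force: [0.3, -0.8, -1.1]
opening: 0.111
grip_force: 24.3
floor [0.4617 0.2262 0.1132]
tool shift mm [336.4  34.6  -1.3] yaw -0.001 (az now 93.6)
```

```bash
python3 -m creep '[{"x":0.042,"y":0.0043,"z":0,"yaw":0},{"x":0.042,"y":0.0043,"z":0,"yaw":0},{"x":0.042,"y":0.0043,"z":0,"yaw":0},{"x":0.042,"y":0.0043,"z":0,"yaw":0},{"x":0.042,"y":0.0043,"z":0,"yaw":0},{"x":0.042,"y":0.0043,"z":0,"yaw":0},{"x":0.042,"y":0.0043,"z":0,"yaw":0},{"x":0.042,"y":0.0043,"z":0,"yaw":0}]'
python3 -m creep '[{"x":0,"y":0,"z":0.04,"yaw":0},{"x":0,"y":0,"z":0.04,"yaw":0},{"x":0,"y":0,"z":0,"yaw":0},{"x":0,"y":0,"z":0,"yaw":0}]'
python3 lane.py .046 -.165 .060
```

```text
time_s: 26.65
tool_pos: [0.4619, 0.2276, 0.3019]
tcp_rot: [[-0.058, 0.998, -0.0], [0.998, 0.058, -0.0], [-0.0, -0.0, -1.0]]
contact_force: [1.7, -1.2, -0.7]
opening: 0.116
grip_force: 24.3
time_s: 27.05
tool_pos: [0.4624, 0.2255, 0.2226]
tcp_rot: [[-0.059, 0.998, -0.0], [0.998, 0.059, -0.001], [-0.001, -0.0, -1.0]]
contact_force: [0.6, 0.2, 0.3]
opening: 0.114
grip_force: 24.2
floor [0.4617 0.2262 0.1132]
tool shift mm [ 0.8 -0.7 49.3] yaw -0.005 (az now 93.4)
```

```bash
python3 -m creep '[{"x":0,"y":-0.0007,"z":0.02,"yaw":-0.005},{"x":0,"y":0,"z":0.02,"yaw":0},{"x":0,"y":0,"z":0.01,"yaw":0},{"x":0,"y":0,"z":0.004,"yaw":0},{"x":0,"y":0,"z":0.004,"yaw":0},{"x":0,"y":0,"z":0.003,"yaw":0},{"x":0,"y":0,"z":0,"yaw":0}]'
python3 -m creep '[{"x":0,"y":0,"z":0,"yaw":0},{"x":0,"y":0,"z":0,"yaw":0},{"x":0,"y":0,"z":0,"yaw":0},{"x":0,"y":0,"z":0,"yaw":0},{"x":0,"y":0,"z":0,"yaw":0}]' 0.25
python3 -m creep '[{"x":0,"y":0,"z":-0.03,"yaw":0},{"x":0,"y":0,"z":-0.049,"yaw":0},{"x":0,"y":0,"z":-0.049,"yaw":0},{"x":0,"y":0,"z":-0.049,"yaw":0},{"x":0,"y":0,"z":-0.049,"yaw":0},{"x":-0.03,"y":0,"z":-0.049,"yaw":0},{"x":-0.03,"y":0,"z":-0.03,"yaw":0},{"x":0,"y":0,"z":0,"yaw":0}]' 0.5
python3 rackchk.py; python3 - <<'E'
from fit import *
c=cam("wrist");save(c,"pics/w5.png",None,1)
P=cloud(c);r=(P-DO)@DR
m=(r[...,2]>.04)&(r[...,2]<.07)&(abs(r[...,0]+.25)<.03)&(abs(r[...,1]+.1)<.03);b=r[m];print("knob",len(b),b.mean(0) if len(b) else"")
E
```

```text
time_s: 27.75
tool_pos: [0.4623, 0.2282, 0.1629]
tcp_rot: [[-0.067, 0.998, 0.002], [0.998, 0.067, 0.004], [0.004, 0.002, -1.0]]
contact_force: [-4.0, 10.3, 10.0]
opening: 0.114
grip_force: 27.5
time_s: 28.25
tool_pos: [0.4616, 0.2257, 0.1609]
tcp_rot: [[-0.067, 0.998, 0.0], [0.998, 0.067, -0.0], [-0.0, 0.0, -1.0]]
contact_force: [-0.3, 0.1, 0.3]
opening: 0.246
grip_force: 0.0
time_s: 29.05
tool_pos: [0.4666, 0.1662, 0.4634]
tcp_rot: [[-0.062, 0.998, 0.005], [0.998, 0.062, 0.003], [0.003, 0.005, -1.0]]
contact_force: [1.0, -0.2, -0.7]
opening: 0.5
grip_force: 0.0
-0.046 52 [[-0.064, -0.057, 0.031], [-0.047, -0.054, 0.039], [-0.015, -0.046, 0.044]]
0 48 [[-0.063, -0.009, 0.03], [-0.046, -0.005, 0.038], [-0.025, 0.002, 0.045]]
0.046 48 [[-0.064, 0.036, 0.031], [-0.051, 0.039, 0.038], [-0.027, 0.045, 0.045]]
knob 286 [-0.25194987 -0.09272326  0.05848213]
```

View pics/w5.png

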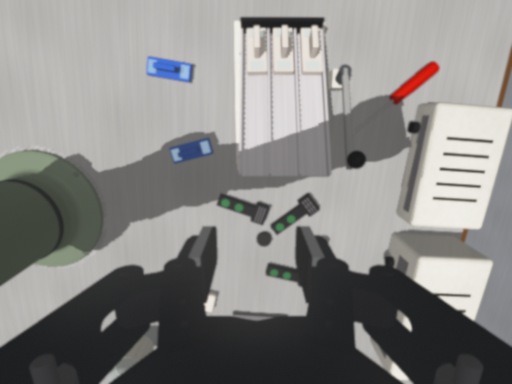

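```bash
python3 - <<'E'
from goto import *
k=knob(1.55);print(k);go(k[0],k[1],k[2]+.008,93.7)
T=np.linspace(1.55,.03,11)
Q=np.array([knob(t) for t in T]);a=np.radians(93.7);Rt=np.array([[np.cos(a),np.sin(a),0],[np.sin(a),-np.cos(a),0],[0,0,-1]])
print(np.round(np.diff(Q,axis=0)@Rt*1000,1))
E
```

```text
[0.60745952 0.18257592 0.19637604]
tool shift mm [  3.4 142.6 255.3] yaw 0.001 (az now 93.8)
[[  2.1 -24.2   1.1]
 [  5.3 -23.5   2.7]
 [  8.4 -22.4   4.3]
 [ 11.4 -20.7   5.8]
 [ 14.  -18.5   7.2]
 [ 16.4 -15.9   8.3]
 [ 18.3 -12.9   9.3]
 [ 19.8  -9.7  10.1]
 [ 20.9  -6.2  10.7]
 [ 21.5  -2.6  11. ]]
```

```bash
python3 -m creep '[{"x":0.0034,"y":0.0475,"z":0,"yaw":0},{"x":0,"y":0.0475,"z":0,"yaw":0},{"x":0,"y":0.0475,"z":0,"yaw":0},{"x":0,"y":0,"z":0.049,"yaw":0},{"x":0,"y":0,"z":0.049,"yaw":0},{"x":0,"y":0,"z":0.049,"yaw":0},{"x":0,"y":0,"z":0.03,"yaw":0},{"x":0,"y":0,"z":0,"yaw":0}]' 0.55
python3 -m creep '[{"x":0,"y":0,"z":0,"yaw":0},{"x":0,"y":0,"z":0,"yaw":0}]'
python3 goto.py .6075 .1826 .2044 93.7
```

```text
time_s: 29.95
tool_pos: [0.6048, 0.1833, 0.2772]
tcp_rot: [[-0.068, 0.998, -0.008], [0.998, 0.068, -0.003], [-0.003, -0.008, -1.0]]
contact_force: [-0.3, 0.6, 0.1]
opening: 0.551
grip_force: 0.0
time_s: 30.15
tool_pos: [0.6079, 0.1831, 0.2841]
tcp_rot: [[-0.067, 0.998, 0.002], [0.998, 0.067, 0.001], [0.001, 0.002, -1.0]]
contact_force: [-0.0, -0.4, 0.9]
opening: 0.551
grip_force: 0.0
tool shift mm [-0.5 -0.6 79.7] yaw 0.003 (az now 93.8)
```

```bash
python3 -m creep '[{"x":0,"y":0,"z":0.03,"yaw":0},{"x":0,"y":0,"z":0.03,"yaw":0},{"x":0,"y":0,"z":0.019,"yaw":0},{"x":0,"y":0,"z":0,"yaw":0},{"x":0,"y":0,"z":0,"yaw":0}]' 0.55
python3 -m creep '[{"x":0,"y":0,"z":0,"yaw":0},{"x":0,"y":0,"z":0,"yaw":0},{"x":0,"y":0,"z":0,"yaw":0},{"x":0,"y":0,"z":0,"yaw":0},{"x":0,"y":0,"z":0,"yaw":0}]' 0 25
```

```text
time_s: 30.65
tool_pos: [0.6079, 0.183, 0.2051]
tcp_rot: [[-0.067, 0.998, 0.002], [0.998, 0.067, 0.001], [0.001, 0.002, -1.0]]
contact_force: [-0.4, 0.3, 0.0]
opening: 0.549
grip_force: 0.0
time_s: 31.15
tool_pos: [0.608, 0.1829, 0.2051]
tcp_rot: [[-0.067, 0.998, 0.002], [0.998, 0.067, 0.001], [0.001, 0.002, -1.0]]
contact_force: [-2.0, -1.0, 8.6]
opening: 0.279
grip_force: 24.1
```

```bash
python3 -m creep '[{"x":0.002,"y":-0.0242,"z":0.0011,"yaw":0},{"x":0.0053,"y":-0.0235,"z":0.0027,"yaw":0},{"x":0.0084,"y":-0.0224,"z":0.0043,"yaw":0},{"x":0.0114,"y":-0.0207,"z":0.0058,"yaw":0},{"x":0.014,"y":-0.0185,"z":0.0072,"yaw":0},{"x":0,"y":0,"z":0,"yaw":0}]'
python3 -m creep '[{"x":0.0164,"y":-0.0159,"z":0.0083,"yaw":0},{"x":0.0183,"y":-0.0129,"z":0.0093,"yaw":0},{"x":0.0198,"y":-0.0097,"z":0.0101,"yaw":0},{"x":0.0209,"y":-0.0062,"z":0.0107,"yaw":0},{"x":0.0205,"y":-0.0026,"z":0.0105,"yaw":0},{"x":0,"y":0,"z":0,"yaw":0},{"x":0,"y":0,"z":0,"yaw":0}]'
python3 -c "
from fit import *
a=np.array(robot.state()['tool_pos'])-[0,0,.008];d=(a-DO)@DR;print(d,np.arctan2(-(d[0]+.09),d[1]+.1))"
```

```text
time_s: 31.75
tool_pos: [0.4935, 0.2189, 0.1828]
tcp_rot: [[-0.07, 0.998, -0.0], [0.998, 0.07, 0.002], [0.002, -0.0, -1.0]]
contact_force: [-2.3, 1.0, 6.0]
opening: 0.285
grip_force: 25.4
time_s: 32.45
tool_pos: [0.4421, 0.3108, 0.1339]
tcp_rot: [[-0.069, 0.998, 0.001], [0.998, 0.069, 0.002], [0.002, 0.001, -1.0]]
contact_force: [-1.7, 5.0, 5.6]
opening: 0.28
grip_force: 26.2
[-0.09450955  0.0600401   0.05028536] 0.028170179871261296
```

```bash
python3 -m creep '[{"x":0,"y":0,"z":0,"yaw":0},{"x":0,"y":0,"z":0,"yaw":0},{"x":0,"y":0,"z":-0.03,"yaw":0},{"x":0,"y":0,"z":-0.049,"yaw":0},{"x":0,"y":0,"z":-0.049,"yaw":0},{"x":0,"y":0,"z":-0.049,"yaw":0},{"x":0,"y":0,"z":-0.049,"yaw":0},{"x":0,"y":0,"z":-0.049,"yaw":0}]' 0.45
python3 -m creep '[{"x":-0.049,"y":0,"z":0,"yaw":0},{"x":-0.049,"y":0,"z":0,"yaw":0},{"x":-0.049,"y":0,"z":0,"yaw":0},{"x":-0.049,"y":0,"z":0,"yaw":0},{"x":-0.049,"y":0,"z":0,"yaw":0},{"x":-0.049,"y":0,"z":0,"yaw":0},{"x":-0.049,"y":0,"z":0,"yaw":0},{"x":-0.049,"y":0,"z":0,"yaw":0}]'
python3 -m creep '[{"x":-0.049,"y":0,"z":0,"yaw":0},{"x":-0.049,"y":0,"z":0,"yaw":0},{"x":0,"y":0,"z":-0.04,"yaw":0.145},{"x":0,"y":0,"z":-0.02,"yaw":0.145},{"x":0,"y":0,"z":0,"yaw":0.145},{"x":0,"y":0,"z":0,"yaw":0.145},{"x":0,"y":0,"z":0,"yaw":0.145},{"x":0,"y":0,"z":0,"yaw":0.145}]'
python3 -m creep '[{"x":0,"y":0,"z":0,"yaw":0.145},{"x":0,"y":0,"z":0,"yaw":0.145},{"x":0,"y":0,"z":0,"yaw":0.145},{"x":0,"y":0,"z":0,"yaw":0.145},{"x":0,"y":0,"z":0,"yaw":0.145},{"x":0,"y":0,"z":0,"yaw":0},{"x":0,"y":0,"z":0,"yaw":0}]'
python3 - <<'E'
from rect import *
c=cam("wrist");pickle.dump(c,open("w6.pkl","wb"));save(c,"pics/w6.png",None,1.5)
E
```

```text
time_s: 33.25
tool_pos: [0.4416, 0.3082, 0.4108]
tcp_rot: [[-0.066, 0.998, 0.0], [0.998, 0.066, 0.0], [0.0, 0.0, -1.0]]
contact_force: [1.6, 1.7, 0.1]
opening: 0.451
grip_force: 0.0
time_s: 34.05
tool_pos: [0.4674, -0.0844, 0.4088]
tcp_rot: [[-0.067, 0.998, 0.001], [0.998, 0.067, 0.001], [0.001, 0.001, -1.0]]
contact_force: [1.3, 1.2, -0.1]
opening: 0.446
grip_force: 0.0
time_s: 34.85
tool_pos: [0.4742, -0.1802, 0.4686]
tcp_rot: [[0.724, 0.69, 0.0], [0.69, -0.724, 0.0], [0.0, -0.0, -1.0]]
contact_force: [0.4, -0.3, -0.2]
opening: 0.449
grip_force: 0.0
time_s: 35.55
tool_pos: [0.4744, -0.18, 0.4684]
tcp_rot: [[0.999, 0.047, -0.0], [0.047, -0.999, -0.0], [-0.0, 0.0, -1.0]]
contact_force: [-0.4, 0.5, -0.7]
opening: 0.452
grip_force: 0.0
```

View pics/w6.png

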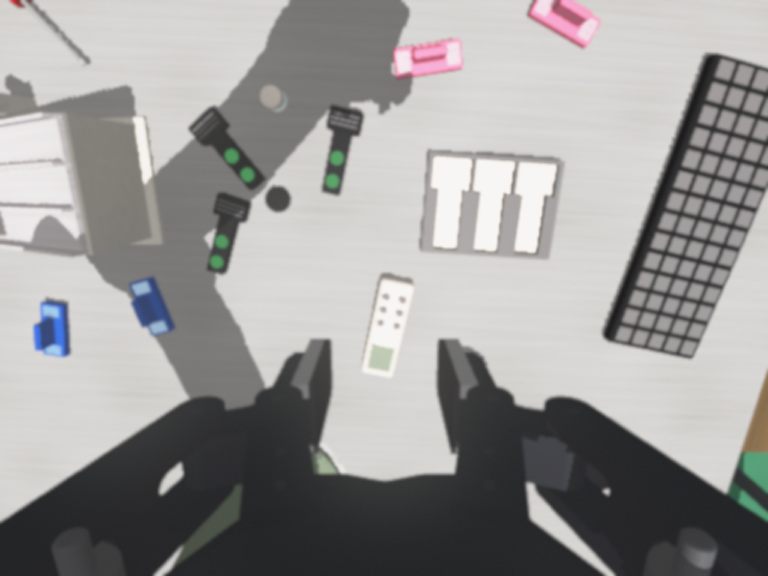

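```bash
python3 - <<'E'
from fit import *
c=pickle.load(open("w6.pkl","rb"));P=cloud(c)
m=np.zeros(P.shape[:2],np.uint8);cv2.fillPoly(m,[(np.array([(415,140),(575,145),(560,270),(408,262)])/1.5).astype(int)],1)
p=P[(m>0)&(P[...,2]>.010)&(P[...,2]<.025)];print("tray rim",len(p),np.round(rectfit(p),4),np.median(p[:,2]))
cor=atz(c,np.array([(430,150),(562,158),(548,257),(421,250)])/1.5,.014);print(np.round(cor[:,:2],4),cor.mean(0))
f=P[(m>0)&(P[...,2]>.003)&(P[...,2]<.009)&(c["color"].min(2)>225)];
# compartment centrelines: project white floor points on tray axes
R=rectfit(p);a=np.radians(R[4]-90 if abs(R[4])>45 and R[4]>0 else R[4]+90 if R[4]<-45 else R[4]);ex=np.array([np.cos(a),np.sin(a)]);ey=np.array([-ex[1],ex[0]]);q=(f[:,:2]-R[:2])@np.c_[ex,ey];print("az",np.degrees(a))
for y in(-.057,0,.057):
    s=q[abs(q[:,1]-y)<.027];n=s[s[:,0]<.0];h=s[s[:,0]>.02];print(len(s),"x",np.round(np.percentile(s[:,0],[1,99]),4),"narrow y",np.round(np.percentile(n[:,1],[2,98]),4),"wide",np.round(np.percentile(h[:,1],[2,98]),4))
for uv in((222,230),(240,165),(338,165)):
    b=blob(c,P,np.array(uv)/1.5,.010,.03,.09);b=b[b[:,2]>.012];print(np.round(rectfit(b),3))
E
```

```text
tray rim 2570 [  0.5002  -0.3246 183.8055 135.0087  89.3979] 0.014602796499591841
[[ 0.57   -0.2365]
 [ 0.5688 -0.4123]
 [ 0.435  -0.4132]
 [ 0.4365 -0.2338]] [ 0.50259098 -0.32397329  0.014     ]
az -0.6020660400390625
958 x [-0.0561  0.0598] narrow y [-0.0711 -0.0438] wide [-0.0801 -0.0346]
1017 x [-0.0572  0.0602] narrow y [-0.0139  0.0143] wide [-0.0231  0.0236]
1042 x [-0.0569  0.0604] narrow y [0.0432 0.0722] wide [0.0342 0.0816]
[ 4.46000e-01  3.90000e-02  1.10359e+02  4.52020e+01 -1.47830e+01]
[5.56000e-01 2.90000e-02 1.09601e+02 4.42660e+01 4.11220e+01]
[  0.563  -0.116 110.829  42.218 -11.331]
```

```bash
python3 -m creep '[{"x":0.019,"y":-0.042,"z":0.015,"yaw":0},{"x":0.019,"y":-0.042,"z":0.015,"yaw":0},{"x":0.019,"y":-0.042,"z":0.015,"yaw":0},{"x":0.019,"y":-0.042,"z":0.015,"yaw":0},{"x":0.019,"y":-0.042,"z":0.015,"yaw":0},{"x":0,"y":0,"z":0.045,"yaw":-0.14},{"x":0,"y":0,"z":0.045,"yaw":-0.14},{"x":0,"y":0,"z":0.045,"yaw":-0.14}]' 0.45
python3 -m creep '[{"x":0,"y":0,"z":0.045,"yaw":-0.14},{"x":0,"y":0,"z":0.045,"yaw":-0.114},{"x":0,"y":0,"z":0.04,"yaw":0},{"x":0,"y":0,"z":0,"yaw":0},{"x":0,"y":0,"z":0,"yaw":0}]'
python3 goto.py .560 .0323 .027 41.3
```

```text
time_s: 36.4
tool_pos: [0.5602, 0.0346, 0.2569]
tcp_rot: [[0.89, 0.455, 0.0], [0.455, -0.89, 0.0], [0.0, -0.0, -1.0]]
contact_force: [0.9, 0.6, 0.2]
opening: 0.451
grip_force: 0.0
time_s: 36.9
tool_pos: [0.5608, 0.0335, 0.1296]
tcp_rot: [[0.754, 0.657, 0.0], [0.657, -0.754, -0.0], [-0.0, 0.0, -1.0]]
contact_force: [-0.6, -0.4, 1.1]
opening: 0.449
grip_force: 0.0
tool shift mm [ -1.4   0.4 102.6] yaw -0.004 (az now 41.1)
```

```bash
python3 -m creep '[{"x":-0.0014,"y":0,"z":0.035,"yaw":0},{"x":0,"y":0,"z":0.035,"yaw":0},{"x":0,"y":0,"z":0.02,"yaw":0},{"x":0,"y":0,"z":0.012,"yaw":0},{"x":0,"y":0,"z":0,"yaw":0},{"x":0,"y":0,"z":0,"yaw":0}]' 0.45
python3 -m creep '[{"x":0,"y":0,"z":0,"yaw":0},{"x":0,"y":0,"z":0,"yaw":0},{"x":0,"y":0,"z":0,"yaw":0},{"x":0,"y":0,"z":0,"yaw":0},{"x":0,"y":0,"z":0,"yaw":0}]' 0 60
python3 -m creep '[{"x":0,"y":0,"z":-0.03,"yaw":0},{"x":0,"y":0,"z":-0.049,"yaw":0},{"x":0,"y":0,"z":-0.049,"yaw":0},{"x":0,"y":0,"z":0,"yaw":0.146},{"x":0,"y":0,"z":0,"yaw":0.146},{"x":0,"y":0,"z":0,"yaw":0.146},{"x":0,"y":0,"z":0,"yaw":0.146},{"x":0,"y":0,"z":0,"yaw":0.146}]'
python3 -m creep '[{"x":0,"y":0,"z":0,"yaw":0},{"x":0,"y":0,"z":0,"yaw":0}]'
cat > tray.py <<'E'
import sys
from goto import *
a=np.radians(-0.6);ex=np.array([np.cos(a),np.sin(a)]);ey=np.array([-ex[1],ex[0]])
y,gx,z=map(float,sys.argv[1:4]);p=np.array([.5005,-.3245])+(.001+gx)*ex+y*ey;print(p);go(p[0],p[1],z,-0.6)
E
python3 tray.py .057 .005 .1
```

```text
time_s: 37.5
tool_pos: [0.5605, 0.0331, 0.0281]
tcp_rot: [[0.754, 0.657, 0.002], [0.657, -0.754, 0.0], [0.002, 0.001, -1.0]]
contact_force: [0.5, -0.6, 0.0]
opening: 0.445
grip_force: 0.0
time_s: 38.0
tool_pos: [0.5603, 0.0331, 0.0281]
tcp_rot: [[0.754, 0.657, 0.002], [0.657, -0.754, 0.001], [0.002, 0.001, -1.0]]
contact_force: [-3.4, 0.7, 15.2]
opening: 0.254
grip_force: 58.6
time_s: 38.8
tool_pos: [0.5596, 0.0333, 0.1554]
tcp_rot: [[1.0, -0.019, 0.001], [-0.019, -1.0, 0.001], [0.001, -0.001, -1.0]]
contact_force: [-0.6, 0.2, -1.9]
opening: 0.256
grip_force: 60.5
time_s: 39.0
tool_pos: [0.5595, 0.0332, 0.1548]
tcp_rot: [[1.0, -0.009, 0.0], [-0.009, -1.0, -0.0], [0.0, 0.0, -1.0]]
contact_force: [0.4, 0.6, -1.6]
opening: 0.254
grip_force: 60.5
[ 0.50709656 -0.26756596]
tool shift mm [-49.8 301.2  54.9] yaw 0.002 (az now -0.5)
```

```bash
python3 -m creep '[{"x":-0.0071,"y":0.043,"z":0,"yaw":0},{"x":-0.0071,"y":0.043,"z":0,"yaw":0},{"x":-0.0071,"y":0.043,"z":0,"yaw":0},{"x":-0.0071,"y":0.043,"z":0,"yaw":0},{"x":-0.0071,"y":0.043,"z":0,"yaw":0},{"x":-0.0071,"y":0.043,"z":0,"yaw":0},{"x":-0.0071,"y":0.043,"z":0.01,"yaw":0},{"x":0,"y":0,"z":0.02,"yaw":0}]'
python3 -m creep '[{"x":0,"y":0,"z":0.02,"yaw":0},{"x":0,"y":0,"z":0,"yaw":0},{"x":0,"y":0,"z":0,"yaw":0}]'
python3 tray.py .057 .005 .055; python3 - <<'E'
from fit import *
c=cam("wrist");save(c,"pics/w7.png",None,1.2)
E
```

```text
time_s: 39.8
tool_pos: [0.5042, -0.2737, 0.1262]
tcp_rot: [[1.0, -0.016, 0.003], [-0.016, -1.0, -0.004], [0.003, 0.004, -1.0]]
contact_force: [0.6, 0.9, -1.4]
opening: 0.257
grip_force: 60.5
time_s: 40.1
tool_pos: [0.5058, -0.2674, 0.1051]
tcp_rot: [[1.0, -0.011, 0.0], [-0.011, -1.0, 0.0], [0.0, -0.0, -1.0]]
contact_force: [-0.0, -0.5, -0.7]
opening: 0.257
grip_force: 60.4
[ 0.50709656 -0.26756596]
tool shift mm [ 1.3  0.2 50.1] yaw -0.001 (az now -0.6)
```

View pics/w7.png

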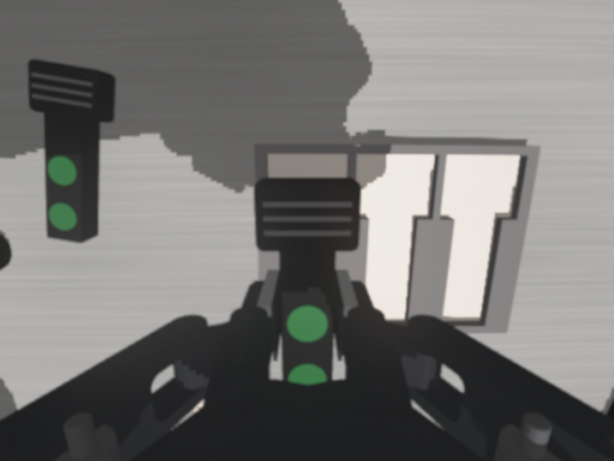

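```bash
python3 -m creep '[{"x":0.0013,"y":0,"z":0.03,"yaw":0},{"x":0,"y":0,"z":0.02,"yaw":0},{"x":0,"y":0,"z":0.01,"yaw":0},{"x":0,"y":0,"z":0.005,"yaw":0},{"x":0,"y":0,"z":0,"yaw":0},{"x":0,"y":0,"z":0.003,"yaw":0},{"x":0,"y":0,"z":0.002,"yaw":0},{"x":0,"y":0,"z":0,"yaw":0}]'
python3 tray.py .057 .005 .034
```

```text
time_s: 40.95
tool_pos: [0.5072, -0.2673, 0.0346]
tcp_rot: [[1.0, -0.013, 0.0], [-0.013, -1.0, -0.0], [0.0, 0.0, -1.0]]
contact_force: [0.2, -0.3, -0.9]
opening: 0.264
grip_force: 60.4
[ 0.50709656 -0.26756596]
tool shift mm [-0.1  0.3  0.6] yaw -0.003 (az now -0.7)
```

```bash
python3 -m creep '[{"x":0,"y":0,"z":0,"yaw":0},{"x":0,"y":0,"z":0,"yaw":0},{"x":0,"y":0,"z":0,"yaw":0},{"x":0,"y":0,"z":-0.03,"yaw":0},{"x":0,"y":0,"z":-0.049,"yaw":0},{"x":0,"y":0,"z":-0.049,"yaw":0},{"x":0,"y":0,"z":-0.049,"yaw":0},{"x":0,"y":0,"z":-0.049,"yaw":0}]' 0.4
python3 -m creep '[{"x":0.015,"y":-0.037,"z":-0.025,"yaw":0.1},{"x":0.015,"y":-0.037,"z":-0.025,"yaw":0.097},{"x":0.022,"y":-0.034,"z":-0.025,"yaw":0},{"x":0.022,"y":-0.034,"z":0,"yaw":0},{"x":0,"y":0,"z":0,"yaw":0},{"x":0,"y":0,"z":0,"yaw":0}]' 0.45
python3 meas.py | grep -v fin; python3 goto.py .568 -.117 .1 -12
```

```text
time_s: 41.75
tool_pos: [0.5066, -0.2672, 0.2625]
tcp_rot: [[1.0, -0.014, -0.0], [-0.014, -1.0, -0.0], [-0.0, 0.0, -1.0]]
contact_force: [1.8, 0.6, 0.3]
opening: 0.401
grip_force: 0.0
time_s: 42.35
tool_pos: [0.599, -0.1376, 0.3351]
tcp_rot: [[0.978, -0.207, -0.001], [-0.207, -0.978, -0.0], [-0.001, 0.001, -1.0]]
contact_force: [-0.2, -1.9, 0.4]
opening: 0.452
grip_force: 0.0
ctr 0.684 0.235  73x8 az 44.0 zmax 0.018 [167 166 163] mean [0.683 0.234] 
ctr 0.563 -0.117  111x43 az -8.2 zmax 0.023 [83 89 85] mean [ 0.572 -0.117] 
ctr 0.503 -0.030  33x21 az -69.7 zmax 0.015 [69 68 66] mean [ 0.504 -0.031] 
tool shift mm [-34.1 -14.8 235.3] yaw -0.001 (az now -12.1)
```

```bash
python3 -m creep '[{"x":-0.034,"y":-0.015,"z":0.03,"yaw":-0.025},{"x":0,"y":0,"z":0.049,"yaw":0},{"x":0,"y":0,"z":0.049,"yaw":0},{"x":0,"y":0,"z":0.049,"yaw":0},{"x":0,"y":0,"z":0.045,"yaw":0},{"x":0,"y":0,"z":0.02,"yaw":0},{"x":0,"y":0,"z":0,"yaw":0},{"x":0,"y":0,"z":0,"yaw":0}]'
python3 goto.py .568 -.117 .028 -10.5
```

```text
time_s: 43.2
tool_pos: [0.5686, -0.1174, 0.0945]
tcp_rot: [[0.983, -0.186, 0.0], [-0.186, -0.983, -0.001], [0.001, 0.0, -1.0]]
contact_force: [0.5, -0.6, -0.1]
opening: 0.452
grip_force: 0.0
tool shift mm [-0.7 -0.4 66.5] yaw -0.003 (az now -10.7)
```

```bash
python3 -m creep '[{"x":0,"y":0,"z":0.03,"yaw":0},{"x":0,"y":0,"z":0.02,"yaw":0},{"x":0,"y":0,"z":0.0165,"yaw":0},{"x":0,"y":0,"z":0,"yaw":0},{"x":0,"y":0,"z":0,"yaw":0}]' 0.45
python3 -m creep '[{"x":0,"y":0,"z":0,"yaw":0},{"x":0,"y":0,"z":0,"yaw":0},{"x":0,"y":0,"z":0,"yaw":0},{"x":0,"y":0,"z":0,"yaw":0},{"x":0,"y":0,"z":0,"yaw":0}]' 0 60
python3 -m creep '[{"x":0,"y":0,"z":-0.03,"yaw":0},{"x":0,"y":0,"z":-0.049,"yaw":0},{"x":0,"y":0,"z":-0.049,"yaw":0},{"x":0,"y":0,"z":0,"yaw":-0.09},{"x":0,"y":0,"z":0,"yaw":-0.087},{"x":0,"y":0,"z":0,"yaw":0},{"x":0,"y":0,"z":0,"yaw":0}]'
python3 tray.py 0 .005 .105
```

```text
time_s: 43.7
tool_pos: [0.5692, -0.1168, 0.0281]
tcp_rot: [[0.983, -0.184, 0.001], [-0.184, -0.983, -0.0], [0.001, 0.0, -1.0]]
contact_force: [-0.1, 0.3, -0.1]
opening: 0.453
grip_force: 0.0
time_s: 44.2
tool_pos: [0.5693, -0.1166, 0.0284]
tcp_rot: [[0.983, -0.184, 0.002], [-0.184, -0.983, -0.0], [0.002, -0.0, -1.0]]
contact_force: [-2.4, 1.2, 10.5]
opening: 0.26
grip_force: 59.0
time_s: 44.9
tool_pos: [0.5687, -0.1163, 0.1553]
tcp_rot: [[1.0, -0.011, 0.0], [-0.011, -1.0, 0.0], [0.0, -0.0, -1.0]]
contact_force: [0.5, 0.0, -1.9]
opening: 0.262
grip_force: 60.0
[ 0.50649967 -0.32456283]
tool shift mm [-60.  208.9  50.2] yaw -0.001 (az now -0.6)
```

```bash
python3 -m creep '[{"x":-0.0118,"y":0.0418,"z":0,"yaw":0},{"x":-0.0118,"y":0.0418,"z":0,"yaw":0},{"x":-0.0118,"y":0.0418,"z":0,"yaw":0},{"x":-0.0118,"y":0.0418,"z":0,"yaw":0},{"x":-0.0118,"y":0.0418,"z":0,"yaw":0},{"x":0,"y":0,"z":0.045,"yaw":0},{"x":0,"y":0,"z":0,"yaw":0},{"x":0,"y":0,"z":0,"yaw":0}]'
python3 tray.py 0 .006 .035
```

```text
time_s: 45.7
tool_pos: [0.5077, -0.3247, 0.11]
tcp_rot: [[1.0, -0.01, -0.001], [-0.01, -1.0, 0.0], [-0.001, -0.0, -1.0]]
contact_force: [0.1, 0.2, -0.2]
opening: 0.255
grip_force: 60.0
[ 0.50749962 -0.3245733 ]
tool shift mm [-0.1 -0.1 75. ] yaw 0.001 (az now -0.6)
```

```bash
python3 -m creep '[{"x":0,"y":0,"z":0.035,"yaw":0},{"x":0,"y":0,"z":0.02,"yaw":0},{"x":0,"y":0,"z":0.013,"yaw":0},{"x":0,"y":0,"z":0.005,"yaw":0},{"x":0,"y":0,"z":0.002,"yaw":0},{"x":0,"y":0,"z":0,"yaw":0},{"x":0,"y":0,"z":0,"yaw":0}]'
python3 -m creep '[{"x":0,"y":0,"z":0,"yaw":0},{"x":0,"y":0,"z":0,"yaw":0},{"x":0,"y":0,"z":0,"yaw":0},{"x":0,"y":0,"z":-0.03,"yaw":0},{"x":0,"y":0,"z":-0.049,"yaw":0},{"x":0,"y":0,"z":-0.049,"yaw":0},{"x":0,"y":0,"z":-0.049,"yaw":0},{"x":0,"y":0,"z":-0.049,"yaw":0}]' 0.4
python3 -m creep '[{"x":-0.007,"y":-0.045,"z":-0.01,"yaw":0},{"x":-0.007,"y":-0.045,"z":-0.01,"yaw":0},{"x":-0.007,"y":-0.045,"z":-0.01,"yaw":0},{"x":-0.007,"y":-0.045,"z":0,"yaw":0},{"x":-0.007,"y":-0.045,"z":0,"yaw":0},{"x":-0.007,"y":-0.045,"z":0,"yaw":0},{"x":-0.007,"y":-0.045,"z":0,"yaw":0},{"x":-0.007,"y":-0.045,"z":0,"yaw":0}]' 0.45
python3 -m creep '[{"x":0,"y":0,"z":0,"yaw":0.13},{"x":0,"y":0,"z":0,"yaw":0.13},{"x":0,"y":0,"z":0,"yaw":0},{"x":0,"y":0,"z":0,"yaw":0}]'
python3 meas.py; python3 goto.py .451 .0377 .1 -15.5
```

```text
time_s: 46.4
tool_pos: [0.5084, -0.325, 0.0358]
tcp_rot: [[1.0, -0.008, 0.001], [-0.008, -1.0, -0.001], [0.001, 0.001, -1.0]]
contact_force: [0.4, -0.4, -1.8]
opening: 0.258
grip_force: 60.0
time_s: 47.2
tool_pos: [0.5076, -0.3247, 0.2631]
tcp_rot: [[1.0, -0.009, -0.0], [-0.009, -1.0, -0.0], [-0.0, 0.0, -1.0]]
contact_force: [1.2, 0.4, -0.2]
opening: 0.4
grip_force: 0.0
time_s: 48.0
tool_pos: [0.4543, 0.0374, 0.291]
tcp_rot: [[1.0, -0.008, 0.0], [-0.008, -1.0, 0.0], [0.0, -0.0, -1.0]]
contact_force: [0.8, 0.4, 0.2]
opening: 0.451
grip_force: 0.0
time_s: 48.4
tool_pos: [0.4549, 0.0354, 0.291]
tcp_rot: [[0.965, -0.262, 0.0], [-0.262, -0.965, 0.0], [0.0, -0.0, -1.0]]
contact_force: [-0.3, 0.0, -0.2]
opening: 0.453
grip_force: 0.0
ctr 0.699 0.251  119x23 az 43.5 zmax 0.026 [196 148 146] mean [0.71  0.263] 
ctr 0.624 -0.032  26x26 az 18.1 zmax 0.038 [247 246 244] mean [ 0.622 -0.031] fin 0.624 -0.032 az 19.0 len 26
ctr 0.596 0.298  38x20 az -45.6 zmax 0.060 [142 139 134] mean [0.604 0.293] fin 0.596 0.298 az -45.6 len 38
ctr 0.497 -0.032  33x32 az -14.9 zmax 0.015 [64 62 60] mean [ 0.497 -0.032] 
ctr 0.445 0.040  110x44 az -16.0 zmax 0.024 [90 96 91] mean [0.455 0.038] 
ctr 0.334 -0.193  119x50 az -9.1 zmax 0.024 [242 239 234] mean [ 0.339 -0.19 ] 
ctr 0.518 0.370  31x31 az 83.6 zmax 0.060 [176 171 168] mean [0.52  0.376] fin 0.518 0.370 az 83.6 len 31
ctr 0.477 0.372  37x33 az 7.0 zmax 0.060 [101  98  96] mean [0.476 0.379] fin 0.477 0.372 az 7.0 len 37
tool shift mm [ -4.5  -1.3 191. ] yaw 0.005 (az now -15.2)
```

```bash
python3 -m creep '[{"x":-0.0055,"y":-0.002,"z":0.03,"yaw":0.01},{"x":0,"y":0,"z":0.045,"yaw":0},{"x":0,"y":0,"z":0.045,"yaw":0},{"x":0,"y":0,"z":0.045,"yaw":0},{"x":0,"y":0,"z":0.03,"yaw":0},{"x":0,"y":0,"z":0,"yaw":0},{"x":0,"y":0,"z":0,"yaw":0}]'
python3 goto.py .450 .0386 .028 -15.8
```

```text
time_s: 49.15
tool_pos: [0.4505, 0.0383, 0.0968]
tcp_rot: [[0.962, -0.274, 0.0], [-0.274, -0.962, -0.0], [0.0, 0.0, -1.0]]
contact_force: [0.5, 0.3, 0.6]
opening: 0.455
grip_force: 0.0
tool shift mm [-0.6 -0.1 68.8] yaw -0.002 (az now -15.9)
```

```bash
python3 -m creep '[{"x":0,"y":0,"z":0.03,"yaw":0},{"x":0,"y":0,"z":0.025,"yaw":0},{"x":0,"y":0,"z":0.0138,"yaw":0},{"x":0,"y":0,"z":0,"yaw":0},{"x":0,"y":0,"z":0,"yaw":0}]' 0.45
python3 -m creep '[{"x":0,"y":0,"z":0,"yaw":0},{"x":0,"y":0,"z":0,"yaw":0},{"x":0,"y":0,"z":0,"yaw":0},{"x":0,"y":0,"z":0,"yaw":0},{"x":0,"y":0,"z":0,"yaw":0}]' 0 60
python3 -m creep '[{"x":0,"y":0,"z":-0.03,"yaw":0},{"x":0,"y":0,"z":-0.049,"yaw":0},{"x":0,"y":0,"z":-0.049,"yaw":0},{"x":0,"y":0,"z":0,"yaw":-0.135},{"x":0,"y":0,"z":0,"yaw":-0.131},{"x":0,"y":0,"z":0,"yaw":0},{"x":0,"y":0,"z":0,"yaw":0}]'
python3 tray.py -.057 .005 .11
```

```text
time_s: 49.65
tool_pos: [0.4511, 0.039, 0.0287]
tcp_rot: [[0.962, -0.274, 0.002], [-0.274, -0.962, 0.0], [0.002, -0.001, -1.0]]
contact_force: [0.1, 0.3, -1.2]
opening: 0.454
grip_force: 0.0
time_s: 50.15
tool_pos: [0.451, 0.0393, 0.0287]
tcp_rot: [[0.962, -0.274, 0.002], [-0.274, -0.962, 0.001], [0.002, -0.002, -1.0]]
contact_force: [-2.9, 1.9, 21.8]
opening: 0.26
grip_force: 58.0
time_s: 50.85
tool_pos: [0.4502, 0.0391, 0.1556]
tcp_rot: [[1.0, -0.016, 0.0], [-0.016, -1.0, 0.001], [0.0, -0.001, -1.0]]
contact_force: [-0.2, -0.1, -1.1]
opening: 0.254
grip_force: 61.0
[ 0.50590278 -0.38155971]
tool shift mm [ 62.5 419.7  45.3] yaw -0.006 (az now -0.9)
```

```bash
python3 -m creep '[{"x":0.007,"y":0.0466,"z":0,"yaw":-0.006},{"x":0.007,"y":0.0466,"z":0,"yaw":0},{"x":0.007,"y":0.0466,"z":0,"yaw":0},{"x":0.007,"y":0.0466,"z":0,"yaw":0},{"x":0.007,"y":0.0466,"z":0,"yaw":0},{"x":0.007,"y":0.0466,"z":0,"yaw":0},{"x":0.007,"y":0.0466,"z":0,"yaw":0},{"x":0.007,"y":0.0466,"z":0,"yaw":0}]'
python3 -m creep '[{"x":0.007,"y":0.0466,"z":0,"yaw":0},{"x":0,"y":0,"z":0.045,"yaw":0},{"x":0,"y":0,"z":0,"yaw":0},{"x":0,"y":0,"z":0,"yaw":0}]'
python3 tray.py -.057 .006 .035
```

```text
time_s: 51.65
tool_pos: [0.5032, -0.3362, 0.1548]
tcp_rot: [[1.0, -0.01, -0.001], [-0.01, -1.0, 0.0], [-0.001, -0.0, -1.0]]
contact_force: [0.8, 0.4, -0.5]
opening: 0.261
grip_force: 61.0
time_s: 52.05
tool_pos: [0.5097, -0.3807, 0.1101]
tcp_rot: [[1.0, -0.009, -0.002], [-0.009, -1.0, 0.001], [-0.002, -0.001, -1.0]]
contact_force: [-0.3, -0.0, 0.5]
opening: 0.255
grip_force: 61.0
[ 0.50690272 -0.38157018]
tool shift mm [-2.7  1.  75.1] yaw 0.002 (az now -0.5)
```

```bash
python3 -m creep '[{"x":-0.0027,"y":0.001,"z":0.035,"yaw":0},{"x":0,"y":0,"z":0.02,"yaw":0},{"x":0,"y":0,"z":0.013,"yaw":0},{"x":0,"y":0,"z":0.005,"yaw":0},{"x":0,"y":0,"z":0.002,"yaw":0},{"x":0,"y":0,"z":0,"yaw":0},{"x":0,"y":0,"z":0,"yaw":0}]'
python3 -m creep '[{"x":0,"y":0,"z":0,"yaw":0},{"x":0,"y":0,"z":0,"yaw":0},{"x":0,"y":0,"z":0,"yaw":0},{"x":0,"y":0,"z":-0.03,"yaw":0},{"x":0,"y":0,"z":-0.049,"yaw":0},{"x":0,"y":0,"z":-0.049,"yaw":0},{"x":0,"y":0,"z":-0.049,"yaw":0},{"x":0,"y":0,"z":-0.049,"yaw":0}]' 0.4
python3 -m creep '[{"x":-0.03,"y":-0.03,"z":-0.03,"yaw":0},{"x":-0.03,"y":-0.03,"z":-0.03,"yaw":0},{"x":0,"y":-0.03,"z":-0.03,"yaw":0},{"x":0,"y":0,"z":0,"yaw":0},{"x":0,"y":0,"z":0,"yaw":0}]'
python3 rackchk.py; python3 - <<'E'
from fit import *
c=cam("wrist");save(c,"pics/w8.png",None,1.2);P=cloud(c)
a=np.radians(-.6);ex=np.array([np.cos(a),np.sin(a)]);M=np.c_[ex,[-ex[1],ex[0]]];q=(P[...,:2]-[.5005,-.3245])@M
for y in(-.057,0,.057):
    m=(P[...,2]>.019)&(P[...,2]<.05)&(abs(q[...,1]-y)<.027)&(abs(q[...,0])<.08);p=P[m].copy();p[:,:2]=q[m];print(y,np.round(rectfit(p),4),np.round(np.percentile(p[:,2],[3,50,97]),4))
s=cam("scene");r=(cloud(s)-DO)@DR;m=(r[...,2]>.04)&(r[...,2]<.07)&(abs(r[...,0]+.1)<.03)&(abs(r[...,1]-.06)<.03);print("knob",m.sum(),r[m].mean(0))
E
```

```text
time_s: 52.75
tool_pos: [0.508, -0.382, 0.0361]
tcp_rot: [[1.0, -0.006, 0.001], [-0.006, -1.0, -0.001], [0.001, 0.001, -1.0]]
contact_force: [0.1, -0.4, -1.1]
opening: 0.259
grip_force: 61.0
time_s: 53.55
tool_pos: [0.5072, -0.3817, 0.2633]
tcp_rot: [[1.0, -0.007, -0.0], [-0.007, -1.0, -0.0], [-0.0, 0.0, -1.0]]
contact_force: [-0.2, -0.1, -0.3]
opening: 0.399
grip_force: 0.0
time_s: 54.05
tool_pos: [0.4509, -0.293, 0.3493]
tcp_rot: [[1.0, -0.004, 0.001], [-0.004, -1.0, 0.0], [0.001, -0.0, -1.0]]
contact_force: [-0.0, -0.8, 0.1]
opening: 0.403
grip_force: 0.0
-0.046 51 [[-0.064, -0.058, 0.031], [-0.047, -0.054, 0.039], [-0.025, -0.047, 0.044]]
0 46 [[-0.062, -0.009, 0.031], [-0.048, -0.005, 0.038], [-0.026, 0.0, 0.044]]
0.046 81 [[-0.112, 0.035, 0.031], [-0.061, 0.043, 0.039], [-0.027, 0.059, 0.05]]
-0.057 [ 2.900000e-03 -5.730000e-02  1.097081e+02  4.493140e+01 -5.171000e-01] [0.0234 0.0266 0.0283]
0 [ 1.200000e-03 -4.000000e-04  1.099213e+02  4.309230e+01  4.323000e-01] [0.0246 0.0266 0.0283]
0.057 [ 9.000000e-04  5.820000e-02  1.098174e+02  4.305970e+01 -1.324000e-01] [0.0243 0.0265 0.0282]
knob 57 [-0.1042536   0.05562274  0.05211029]
```

View pics/w8.png

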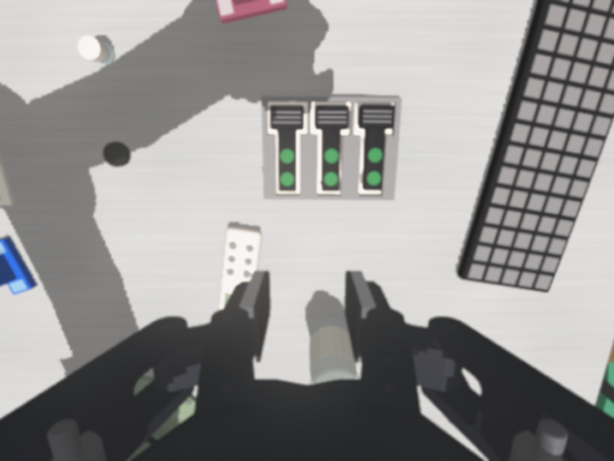

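```bash
python3 - <<'E'
from fit import *
for n in("scene","side"):
    for s,l in((pickle.load(open(n+".pkl","rb")),"start"),(cam(n),"now")):
        r=(cloud(s)-DO)@DR;m=(r[...,2]>.042)&(r[...,2]<.07)&(abs(r[...,0]+.1)<.03)&(abs(r[...,1]-.06)<.03)&(s["color"].max(2)<110);b=r[m];print(n,l,len(b),b.mean(0))
E
```

```text
scene start 46 [-0.10532747  0.05561841  0.05243276]
scene now 45 [-0.1040913   0.05514634  0.0522208 ]
side start 47 [-0.10667245  0.05970815  0.05361208]
side now 0 [nan nan nan]<stdin>:4: RuntimeWarning: Mean of empty slice.
  ret = um.true_divide(
```

```bash
python3 -c "
from cell import robot
print(robot.close_job())"
```

```text
the job is handed in; nothing more can be done
None
```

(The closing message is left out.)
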